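# Rock the lids on the granite plate and set the warped one aside

### The arm

A 6-joint arm with a two-finger parallel gripper is mounted at the origin on the work surface. World frame = base frame: x ahead of the robot, y to its left, z up, the work surface at z = 0. Lengths are in mm, angles in rad, forces in N, time in s.
With the tool pointing down it reaches from about 275 to 1000 mm from the base axis. Payload 8.4 kg.
Tool frame: the origin (TCP) lies midway between the tips of the shut fingers; the grasp point (between the pads) lies 19 mm behind it (env.hold_point_z is the distance from the TCP to the grasp point, in mm); z points along the fingers, x is the direction in which the jaws open and shut, and the axes are right-handed (so a half turn about z gives the same grasp; the last joint's range is limited). The gripper opens to 85 mm and grips with 20 to 120 N. Pads are 22 mm wide; open, the fingers measure 114 mm over their backs; the gripper's body (76 mm by 85 mm) begins 54 mm behind the grasp point. The pads swing forward as they close: fully open they stand 13 mm farther back than shut.
Start: joints at [1.203, 0.353, 1.633, -0, 1.155, -0.002], TCP at [223.559, 583.651, 203.081] pointing down, gripper open.
Joint ranges: [-2.63, 2.63], [-0.92, 2.1], [0.06, 2.66], [-1.3, 4.44], [0, 2.69], [-3.02, 3.02]. Speed limits (rad/s): [2.22, 2.22, 2.79, 3.14, 3.14, 3.14].

### API

Orientations are given as a rotation vector (axis times angle).
In Python, from cell import telemetry, imaging, job_done, env gives the robot as it stands.
- The arm moves only by the tool play_rows, never from a script. Its argument "commands" is a list that holds one entry, the list of rows, each a list of 5 numbers: the shift along the world's x, y, z in mm, then the turn about the world's z in rad, then the gripper's target within -1 to 1 (fully open at 1, half-way at 0, shut at -1). A call has 1 to 8 rows; each row is the pose to reach, as a shift and turn from the pose measured when the call began; what a row does not reach only later rows make up. A row lasts 1/12 s, in which the tool goes at most 41.7 mm and 7.16 degrees, less where a joint would pass 70% of its speed; a pose out of reach is approached as far as the arm can. A call with a gripper value outside its range is refused whole. The fingers move at their own pace and stop on an object; the grip force is fixed at half the most. Time passes only in rows, so rows that repeat a pose let the fingers close. It gives the time, the measured TCP pose, the force and the opening at its end, in the units of the state.
- telemetry.state(): the state, without advancing time (a new reading comes with each control period).
- imaging.camera(name): name is "scene" or "side" or "wrist"; returns a dict with "color" (480x640x3 uint8, red, green, blue), "fx", "fy", "cx", "cy" (pixels), "R" (3x3) and "t" (3): a world point X has camera coordinates R X + t; the wrist camera has in their place "tool_from_camera" (4x4, takes a point from camera to tool coordinates, whose origin is the TCP and whose axes are the tool frame's). Camera axes: x right, y down, z forward; pixel columns grow to the right and rows downward; lengths in mm; the calibration is good to about 2 mm. A picture is of the moment at which its call begins: read the wrist's pose just before it. There is no depth.
- job_done(): hands the job in, once; it reports no verdict.
The state is a dict: "t": time; "qpos": joint angles; "qvel": joint speeds; "joint_torque": joint torques, N m; "tcp_pos": TCP position; "tool_rot": TCP orientation; "force": force on the tool from outside, world axes, zero at the start; "wrist_torque": the same for the moment, N m; "finger_gap": opening from 0.0 (shut) to 1.0 (fully open).
Only numpy, scipy, OpenCV 4.12 (cv2) and the standard library are available. Lean on these libraries where they do the work, as an engineer would, in place of code of your own. Each camera call takes 0.05 s, during which the arm holds its last target.

### The job

Three white tray lids stand on the granite surface plate and one of them is warped: it stands level, but rocks on a diagonal when one side of it is pressed. Press lightly down on the lids, first one side and then the other, never hard, until you have found the one that rocks and have held it rocked over for a moment; then let it go, lift it by its blue grip and set it down gently, flat and grip up, in the red tray. Leave the two sound lids standing where they are and leave the jar and the white box in the blue tray alone.

Things in the scene. Friction and masses are not known exactly. Their poses are not given: they have to be found in the camera images.
- lid_a: White lid 130 (x) x 96 (y) mm: 6 mm plate on four 10 mm rubber pads at x +-58, y +-41. Origin: centre of the lid at the pads' feet, z up; plate top 12 mm above it. Blue upright grip fin in the middle, 12 mm thick in x, 56 mm long in y, its top 46 mm above the origin. Steel stud 18 mm across, 10 mm high, on the plate at x -46, y +32. About 0.3 kg. Any of the three lids may be the warped one.
- lid_b: Lid made as lid_a, same sizes and axes. Whichever lid is warped has one pad (corner not told) 4.5 mm short: it stands level, but 2 N or more pressed on that corner's side (near the corner, or the middle of an edge that meets there) tips it 0.065 rad over the diagonal, the corner sinking 4.5 mm, the edge's middle half that; let go, it falls level again.
- lid_c: Lid made as lid_a, same sizes and axes. A sound lid, or the wrong side of the warped one, stays level under a press inside its pads and sinks less than 0.5 mm; the granite is level and does not give.
- granite: Dark grey granite surface plate fixed to the bench, 280 (x) x 470 (y) mm, its flat hard top 45 mm above its origin (centre of its underside); z up. On its levelling feet the top is 39 to 45 mm above the bench. The lids stand on it.
- tray_red: Red open tray fixed to the bench, 210 (x) x 160 (y) mm outside, walls 4 mm thick and 32 mm high, floor 4 mm thick. Origin: centre of its underside; z up; a lid fits flat in it with its x along the tray's x, with about 28 mm to spare on each side. The place for the warped lid.
- tray_blue: Blue open tray fixed to the bench, 210 (x) x 160 (y) mm outside, walls 4 mm thick and 32 mm high, floor 4 mm thick. Origin: centre of its underside; z up; a lid fits flat in it with its x along the tray's x, with about 28 mm to spare on each side. Not used; a jar and a small white box stand in it.
- jar: Amber jar 48 mm across, 60 mm high, standing in the blue tray; origin at its foot. Bystander.
- vial_box: Small white box 50 x 60 x 35 mm, standing in the blue tray; origin under its middle. Bystander.

How it is judged:
By the outcome, as a careful person would: the job done as asked, in the order asked, and still so for the second after the job is handed in, with the robot touching nothing.
It also fails if it takes over 72 s, if anything falls off the work surface, if the arm or the gripper's body presses on something with over 40 N, if the wrist force passes 120 N, or if a joint passes its speed limit or range.

## Working session

There is one attempt and no reset: what is moved stays moved. The work goes in short steps, Python scripts to look and compute and a tool call to move; the robot and the scene stay as the last step left them, time stands still between calls to the robot, and variables do not carry over. Pictures are saved under pics/ and viewed, and the job is handed in when it is done.

Besides the shell and the picture viewer there is one more tool, called by a JSON object that holds its "name" and its "arguments", one argument or row to a line. play_rows: Moves the arm, as the interface text tells. Its arguments: {"type":"object","properties":{"commands":{"type":"array","items":{"type":"array","items":{"type":"array","items":{"type":"number"}}}}},"required":["commands"]}

```bash
ls; mkdir -p pics; python3 - <<'E'
from cell import telemetry, imaging, env
import cv2,numpy as np
print(telemetry.state()); print([a for a in dir(env) if a[0]!='_'])
for n in ["scene","side","wrist"]:
    c=imaging.camera(n); cv2.imwrite(f"pics/{n}0.png",c["color"][:,:,::-1])
    print(n,{k:(v if not hasattr(v,'tolist') else np.round(v,4).tolist()) for k,v in c.items() if k!="color"})
E
```

```text
pics
{'t': 0.0, 'qpos': array([ 1.20257821e+00,  3.53644775e-01,  1.63415221e+00, -5.30591428e-05,
        1.15521598e+00, -2.42674520e-03]), 'qvel': array([ 0.00048247, -0.00049806, -0.00056365,  0.00118601, -0.00029727,
        0.00013586]), 'joint_torque': array([-4.46702703e-03, -6.05250192e+01, -3.42065012e+01, -2.64511609e-04,
        9.39606805e-03,  8.49110990e-06]), 'tcp_pos': array([223.39606935, 583.1415498 , 202.35609161]), 'tool_rot': array([ 2.58770775e+00,  1.77990992e+00, -1.79772614e-03]), 'force': array([-0.43666366, -0.10935005,  0.32610711]), 'wrist_torque': array([-0.01676019,  0.06378876, -0.01664757]), 'finger_gap': 1.0004439920737915}
['IKError', 'hold_point_z']
scene {'fx': 525.211492926532, 'fy': 525.211492926532, 'cx': 325.378219208897, 'cy': 238.35862941622443, 'R': [[-0.3838, 0.9234, -0.0024], [0.7816, 0.3235, -0.5334], [-0.4918, -0.2066, -0.8458]], 't': [186.6337, -398.8669, 1393.0973]}
side {'fx': 464.9010412256079, 'fy': 464.9010412256079, 'cx': 318.1134823806769, 'cy': 241.74313542196523, 'R': [[0.997, -0.0763, -0.0112], [-0.0584, -0.6528, -0.7553], [0.0504, 0.7537, -0.6553]], 't': [-520.3092, 95.0545, 1048.8594]}
wrist {'fx': 372.2954601002046, 'fy': 372.2954601002046, 'cx': 321.2943929009421, 'cy': 241.17612043376934, 'tool_from_camera': [[1.0, -0.0006, -0.0, -0.2893], [0.0005, 0.9553, 0.2956, -76.487], [-0.0002, -0.2956, 0.9553, -171.1284], [0.0, 0.0, 0.0, 1.0]]}
```

View pics/scene0.png

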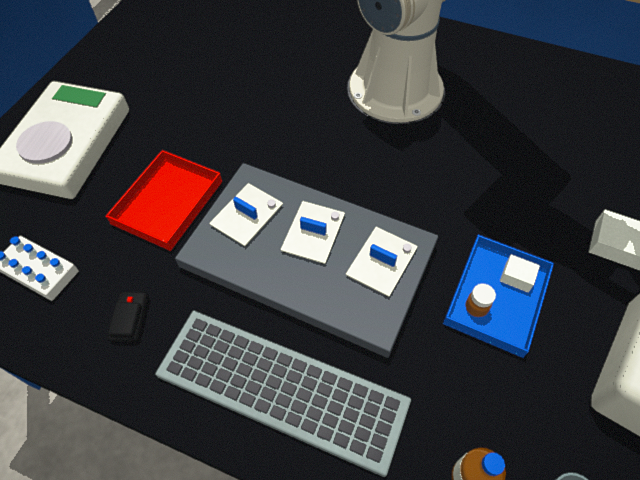

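View pics/side0.png

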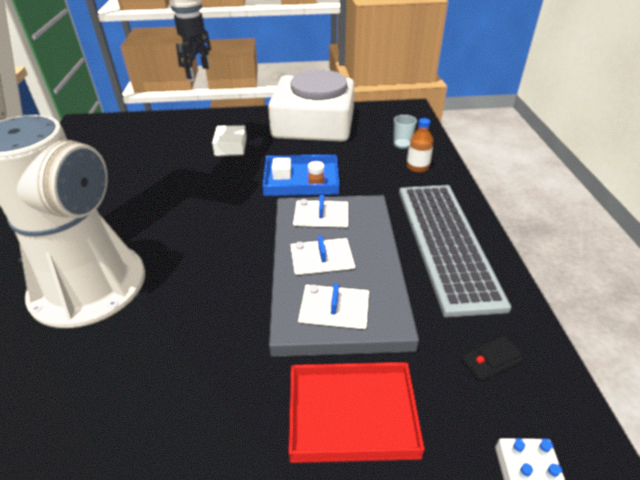

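View pics/wrist0.png

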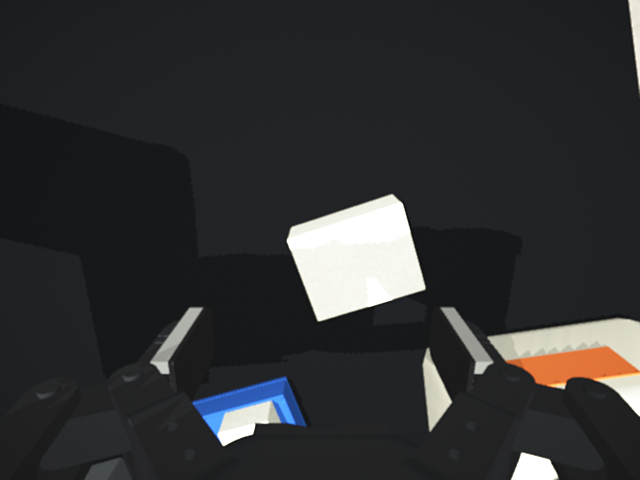

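The lids stand in a row on the granite. In the scene view they are near px (247,213), (313,232) and (382,260), with the red tray at (165,198). Next I'll measure them from both views.

```bash
cat > h.py <<'E'
from cell import telemetry, imaging, env
import cv2,numpy as np
from scipy.spatial.transform import Rotation as Ro
def cam(n):
    T=telemetry.state(); c=imaging.camera(n)
    c["K"]=np.array([[c["fx"],0,c["cx"]],[0,c["fy"],c["cy"]],[0,0,1]])
    if n=="wrist":
        M=np.array(c["tool_from_camera"]); Rw=Ro.from_rotvec(T["tool_rot"]).as_matrix()
        Rc=Rw@M[:3,:3]; o=Rw@M[:3,3]+T["tcp_pos"]; c["R"]=Rc.T; c["t"]=-Rc.T@o
    c["R"]=np.array(c["R"]); c["t"]=np.array(c["t"]); c["P"]=c["K"]@np.c_[c["R"],c["t"]]
    return c
def plane(c,uv,z):
    uv=np.atleast_2d(uv).astype(float); d=np.c_[uv,np.ones(len(uv))]@np.linalg.inv(c["K"]).T@c["R"]
    o=-c["R"].T@c["t"]; return o+d*((z-o[2])/d[:,2])[:,None]
def tri(c1,u1,c2,u2):
    X=cv2.triangulatePoints(c1["P"],c2["P"],np.atleast_2d(u1).T.astype(float),np.atleast_2d(u2).T.astype(float)); return (X[:3]/X[3]).T
def hsv(c): return cv2.cvtColor(c["color"],cv2.COLOR_RGB2HSV)
def comps(m,amin):
    cs,_=cv2.findContours(m.astype(np.uint8),cv2.RETR_EXTERNAL,cv2.CHAIN_APPROX_NONE)
    return [k for k in cs if cv2.contourArea(k)>amin]
def corners(k):
    h=cv2.convexHull(k); 
    for e in np.arange(.01,.2,.005):
        a=cv2.approxPolyDP(h,e*cv2.arcLength(h,True),True)
        if len(a)<=4: return a[:,0]
E
python3 - <<'E'
from h import *
C={n:cam(n) for n in("scene","side")}
roi={"scene":(170,440,160,360),"side":(270,420,190,350)}
for n,c in C.items():
    H=hsv(c); x0,x1,y0,y1=roi[n]; R=np.zeros(H.shape[:2],bool); R[y0:y1,x0:x1]=1
    wh=(H[...,2]>165)&(H[...,1]<60)&R; bl=(H[...,0]>100)&(H[...,0]<130)&(H[...,1]>150)&(H[...,2]>60)&R
    red=((H[...,0]<8)|(H[...,0]>172))&(H[...,1]>150)&(H[...,2]>60)
    for k in comps(wh|bl,300):
        w=plane(c,k[:,0],54)[:,:2].astype(np.float32); r=cv2.minAreaRect(w)
        print(n,"lid px",k[:,0].mean(0).round(),"rect",np.round(r[0],1),np.round(r[1],1),round(r[2],1),"corners",corners(k).tolist())
    for k in comps(bl,20): print(n,"fin",corners(k).tolist())
    for k in comps(red,1500): print(n,"tray",corners(k).tolist())
    k=[k for k in comps(((H[...,2]>45)&(H[...,2]<140)&(H[...,1]<70)|wh|bl)&R,8000)]
    for q in k: print(n,"granite",corners(q).tolist())
    s=c["color"][y0:y1,x0:x1,::-1]; f=min(800/s.shape[1],600/s.shape[0])
    cv2.imwrite(f"pics/{n}_crop.png",cv2.resize(s,None,fx=f,fy=f,interpolation=cv2.INTER_CUBIC)); print(f)
E
```

```text
scene lid px [237. 346.] rect [831.7 -24.1] [ 98.2 247.2] 0.2 corners [[170, 349], [194, 311], [313, 359], [170, 359]]
scene lid px [382. 261.] rect [541.  145.2] [ 96.4 131.2] 82.4 corners [[417, 246], [389, 295], [346, 274], [376, 226]]
scene lid px [313. 232.] rect [530.2  -9.7] [131.8  96.8] 3.5 corners [[302, 201], [344, 213], [325, 262], [281, 250]]
scene lid px [245. 213.] rect [ 542.9 -158.6] [ 97.  131.1] 78.1 corners [[249, 183], [282, 203], [244, 245], [209, 223]]
scene fin [[394, 264], [371, 255], [373, 244], [396, 255]]
scene fin [[301, 217], [324, 223], [324, 234], [302, 228]]
scene fin [[234, 197], [252, 206], [256, 216], [238, 209]]
scene tray [[161, 150], [221, 178], [170, 250], [105, 216]]
scene granite [[242, 163], [437, 235], [388, 356], [178, 265]]
2.962962962962963
side lid px [334. 305.] rect [ 542.8 -154.7] [110.1 134.2] 78.1 corners [[369, 291], [365, 328], [298, 321], [306, 284]]
side lid px [321. 255.] rect [528.9  -3. ] [135.3 118.4] 3.9 corners [[347, 239], [353, 268], [294, 273], [291, 243]]
side lid px [313. 203.] rect [509.2 170.8] [150.6 203.9] 84.7 corners [[348, 225], [294, 225], [270, 190], [339, 190]]
side fin [[337, 284], [334, 313], [332, 313], [333, 285]]
side fin [[319, 236], [322, 237], [324, 260], [322, 260]]
side fin [[339, 190], [321, 216], [270, 195], [270, 190]]
side tray [[408, 363], [421, 459], [289, 461], [291, 365]]
side granite [[270, 190], [384, 195], [416, 349], [270, 349]]
3.75
```

```bash
python3 - <<'E'
from h import *
a,b=cam("scene"),cam("side")
# scene corner vs side corner (lid right/near = -x.. ) ordering: far-left etc.
def order(c,q,z): 
    w=plane(c,q,z); m=w.mean(0); return np.array(q)[np.argsort(np.arctan2(w[:,1]-m[1],w[:,0]-m[0]))]
for nm,s,d in [("mid",[[302,201],[344,213],[325,262],[281,250]],[[347,239],[353,268],[294,273],[291,243]]),
 ("right",[[249,183],[282,203],[244,245],[209,223]],[[369,291],[365,328],[298,321],[306,284]]),
 ("granite",[[242,163],[437,235],[388,356],[178,265]],None),
 ("tray",[[161,150],[221,178],[170,250],[105,216]],[[408,363],[421,459],[289,461],[291,365]])]:
    if d: print(nm,tri(a,order(a,s,50),b,order(b,d,50)).round(1).tolist())
    else: print(nm,plane(a,s,43).round(1).tolist())
for s in(a,): 
    pass
print("tray rim plane32",plane(a,[[161,150],[221,178],[170,250],[105,216]],32).round(1).tolist(), plane(b,[[408,363],[421,459],[289,461],[291,365]],32).round(1).tolist())
E
```

```text
mid [[467.7, -61.1, 53.1], [595.0, -52.0, 48.9], [591.1, 41.9, 53.5], [464.2, 34.4, 55.4]]
right [[468.6, -189.9, 52.0], [595.1, -218.6, 52.4], [616.7, -125.6, 53.7], [490.9, -97.8, 55.6]]
granite [[416.7, -235.2, 43.0], [435.2, 230.9, 43.0], [722.0, 221.5, 43.0], [704.0, -231.0, 43.0]]
tray [[441.7, -442.1, 23.4], [649.0, -455.0, 19.6], [668.4, -278.6, 17.2], [455.5, -269.7, 20.9]]
tray rim plane32 [[446.3, -435.6, 32.0], [466.5, -264.5, 32.0], [675.1, -270.6, 32.0], [654.9, -446.1, 32.0]] [[663.9, -288.1, 32.0], [645.4, -460.1, 32.0], [443.2, -446.6, 32.0], [451.9, -274.5, 32.0]]
```

View pics/scene_crop.png

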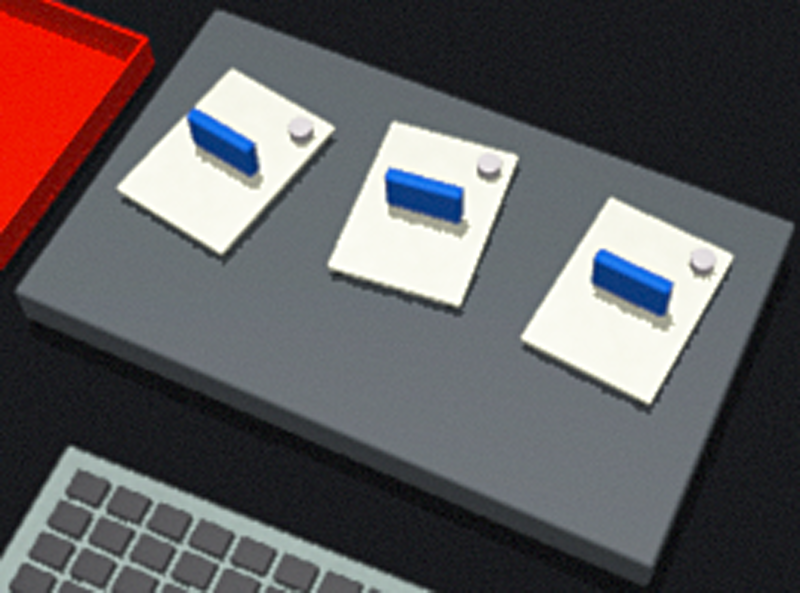

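View pics/side_crop.png

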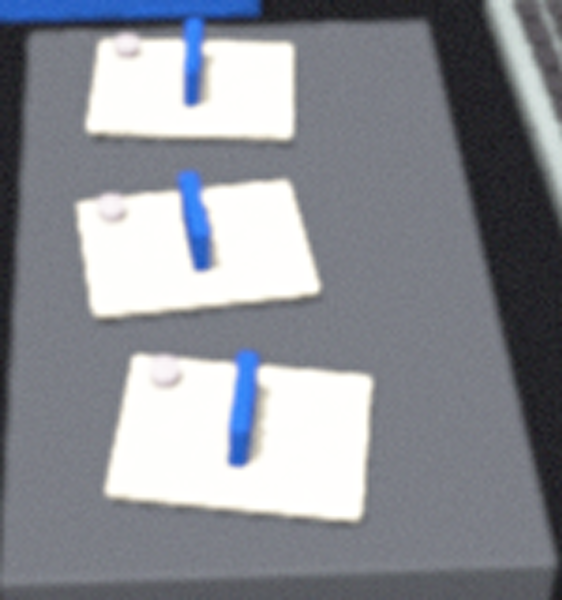

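Both lids I triangulated have their plate tops at about z 53, which puts the granite top near 41 (39–45 expected) and gives lid sizes of about 97 x 131. I'll move over the left lid with the fingers shut, so I can refine with the wrist camera and then press.

{"name": "play_rows", "arguments": {
  "commands": [
    [[25,-38,3,-0.12,-1],[50,-75,6,-0.24,-1],[75,-113,9,-0.36,-1],[100,-150,12,-0.48,-1],[125,-188,15,-0.6,-1],[150,-225,18,-0.72,-1],[175,-263,20,-0.84,-1],[200,-300,20,-0.96,-1]]
  ]
}}

```text
t: 1.02
tcp_pos: [408.8, 305.1, 223.0]
tool_rot: [-3.119, -0.375, -0.001]
force: [0.3, -0.6, 0.1]
finger_gap: 0.003
```

{"name": "play_rows", "arguments": {
  "commands": [
    [[25,-35,3,-0.12,-1],[50,-70,6,-0.24,-1],[75,-105,9,-0.36,-1],[100,-140,12,-0.4,-1],[115,-175,15,-0.4,-1],[120,-190,18,-0.4,-1],[120,-190,18,-0.4,-1],[120,-190,18,-0.4,-1]]
  ]
}}

```text
t: 1.68
tcp_pos: [529.1, 114.2, 241.0]
tool_rot: [-3.13, 0.256, -0.001]
force: [-0.1, 0.4, 0.3]
finger_gap: -0.002
```

```bash
cat > wl.py <<'E'
from h import *
def look(tag,zt=53):
    T=telemetry.state(); print("tcp",T["tcp_pos"].round(1),T["tool_rot"].round(3),"F",T["force"].round(2),"t",T["t"],"gap",round(T["finger_gap"],3))
    c=cam("wrist"); cv2.imwrite(f"pics/{tag}.png",c["color"][:,:,::-1])
    return c
E
python3 - <<'E'
from wl import *
look("w1")
E
```

```text
tcp [529.1 114.2 241. ] [-3.13e+00  2.56e-01 -1.00e-03] F [-0.15  0.37  0.26] t 1.6833 gap -0.002
```

View pics/w1.png

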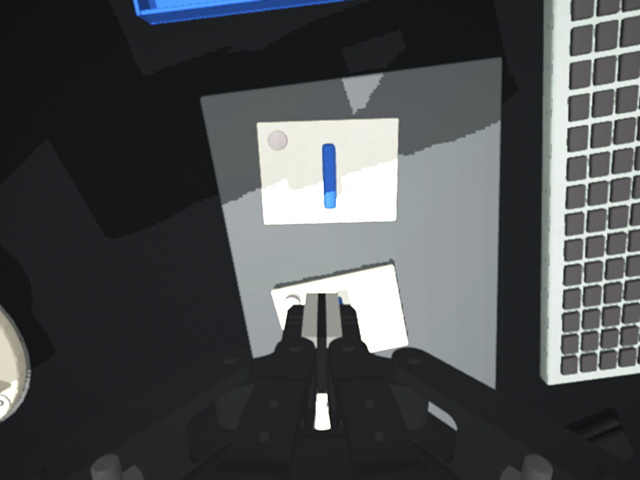

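The wrist view shows the left lid with plate corners near px (257,122), (398,118), (396,220), (264,224), its stud at (278,140) and its fin at (329,175).

```bash
cat >> wl.py <<'E'
def lids(c,z=53,box=None):
    H=hsv(c); wh=(H[...,2]>150)&(H[...,1]<60); bl=(H[...,0]>98)&(H[...,0]<130)&(H[...,1]>120)&(H[...,2]>60)
    m=wh|bl
    if box: 
        M=np.zeros_like(m); M[box[2]:box[3],box[0]:box[1]]=1; m&=M; bl&=M
    for k in comps(m,3000):
        w=plane(c,cv2.convexHull(k)[:,0],z)[:,:2].astype(np.float32); r=cv2.minAreaRect(w); print("lid",np.round(r,1) if 0 else r, corners(k).tolist())
    for k in comps(bl,100):
        print("fin top on z+34",cv2.minAreaRect(plane(c,k[:,0],z+34)[:,:2].astype(np.float32)))
E
python3 - <<'E'
from wl import *
c=cam("wrist"); lids(c,53,(240,420,100,250)); a=cam("scene")
order=lambda c,q: (lambda w:np.array(q)[np.argsort(np.arctan2(w[:,1]-w[:,1].mean(),w[:,0]-w[:,0].mean()))])(plane(c,q,53))
q=[[257,122],[398,118],[396,220],[264,224]]
print(tri(a,order(a,[[417,246],[389,295],[346,274],[376,226]]),c,order(c,q)).round(1).tolist()); print(plane(c,order(c,q),53).round(1).tolist())
E
```

```text
lid ((538.7406005859375, 132.61239624023438), (125.50525665283203, 181.8653106689453), 80.7101058959961) [[398, 119], [419, 249], [240, 249], [258, 123]]
fin top on z+34 ((540.2756958007812, 146.6625213623047), (54.51545715332031, 10.546432495117188), 82.56071472167969)
[[468.1, 107.0, 51.6], [598.5, 90.6, 52.7], [610.1, 184.5, 53.8], [481.9, 201.5, 51.1]]
[[468.4, 107.1, 53.0], [598.4, 90.0, 53.0], [610.1, 185.4, 53.0], [482.0, 202.9, 53.0]]
```

{"name": "play_rows", "arguments": {
  "commands": [
    [[35,14,-20,0.03,-1],[62,25,-50,0.03,-1],[62,25,-90,0.03,-1],[62,25,-130,0.03,-1],[62,25,-160,0.03,-1],[62,25,-174,0.03,-1],[62,25,-178,0.03,-1],[62,25,-178,0.03,-1]]
  ]
}}

```text
t: 2.5
tcp_pos: [589.0, 142.1, 61.7]
tool_rot: [3.135, -0.201, -0.003]
force: [1.5, -0.1, -0.0]
finger_gap: -0.002
```

{"name": "play_rows", "arguments": {
  "commands": [
    [[0,0,-2,0,-1],[0,0,-4,0,-1],[0,0,-5,0,-1],[0,0,-6,0,-1],[0,0,-6,0,-1]]
  ]
}}

```text
t: 2.92
tcp_pos: [589.3, 142.2, 56.3]
tool_rot: [-3.135, 0.201, 0.002]
force: [0.2, 0.4, 0.6]
finger_gap: -0.003
```

{"name": "play_rows", "arguments": {
  "commands": [
    [[0,0,-1,0,-1],[0,0,-2,0,-1],[0,0,-2,0,-1]]
  ]
}}

```text
t: 3.17
tcp_pos: [589.4, 142.0, 54.3]
tool_rot: [-3.135, 0.201, 0.002]
force: [-0.1, 0.0, 0.0]
finger_gap: 0.001
```

{"name": "play_rows", "arguments": {
  "commands": [
    [[0,0,-0.5,0,-1],[0,0,-1,0,-1],[0,0,-1,0,-1]]
  ]
}}

```text
t: 3.42
tcp_pos: [589.3, 142.0, 53.1]
tool_rot: [-3.135, 0.201, 0.002]
force: [0.5, 0.5, 0.2]
finger_gap: 0.001
```

{"name": "play_rows", "arguments": {
  "commands": [
    [[0,0,-0.5,0,-1],[0,0,-0.5,0,-1]]
  ]
}}

```text
t: 3.58
tcp_pos: [589.2, 142.0, 52.5]
tool_rot: [-3.135, 0.202, 0.002]
force: [0.6, 0.2, 0.2]
finger_gap: -0.001
```

{"name": "play_rows", "arguments": {
  "commands": [
    [[0,0,-0.5,0,-1],[0,0,-0.5,0,-1]]
  ]
}}

```text
t: 3.75
tcp_pos: [589.2, 142.0, 51.9]
tool_rot: [-3.135, 0.201, 0.003]
force: [-0.2, 0.4, -1.1]
finger_gap: -0.0
```

{"name": "play_rows", "arguments": {
  "commands": [
    [[0,0,-0.5,0,-1],[0,0,-0.5,0,-1]]
  ]
}}

```text
t: 3.92
tcp_pos: [589.1, 142.0, 51.3]
tool_rot: [-3.135, 0.202, 0.003]
force: [-0.3, 0.1, -0.1]
finger_gap: 0.002
```

{"name": "play_rows", "arguments": {
  "commands": [
    [[0,0,-0.5,0,-1],[0,0,-0.5,0,-1]]
  ]
}}

```text
t: 4.08
tcp_pos: [589.0, 142.0, 50.7]
tool_rot: [-3.135, 0.201, 0.003]
force: [-0.3, 0.7, 0.0]
finger_gap: -0.0
```

{"name": "play_rows", "arguments": {
  "commands": [
    [[0,0,-0.5,0,-1],[0,0,-0.5,0,-1]]
  ]
}}

```text
t: 4.25
tcp_pos: [589.0, 141.9, 50.1]
tool_rot: [-3.135, 0.202, 0.003]
force: [0.0, -0.7, 0.1]
finger_gap: 0.0
```

{"name": "play_rows", "arguments": {
  "commands": [
    [[0,0,-0.4,0,-1],[0,0,-0.4,0,-1]]
  ]
}}

```text
t: 4.42
tcp_pos: [588.9, 141.9, 49.6]
tool_rot: [-3.135, 0.202, 0.003]
force: [0.2, -0.5, -0.5]
finger_gap: -0.004
```

```bash
python3 - <<'E'
from wl import *
c=look("w2"); s=cam("side")["color"][180:330,270:420,::-1]; cv2.imwrite("pics/s2.png",cv2.resize(s,None,fx=4,fy=4,interpolation=2))
E
```

```text
tcp [588.9 141.9  49.6] [-3.135e+00  2.020e-01  3.000e-03] F [ 0.16 -0.54 -0.47] t 4.4167 gap -0.004
```

View pics/w2.png

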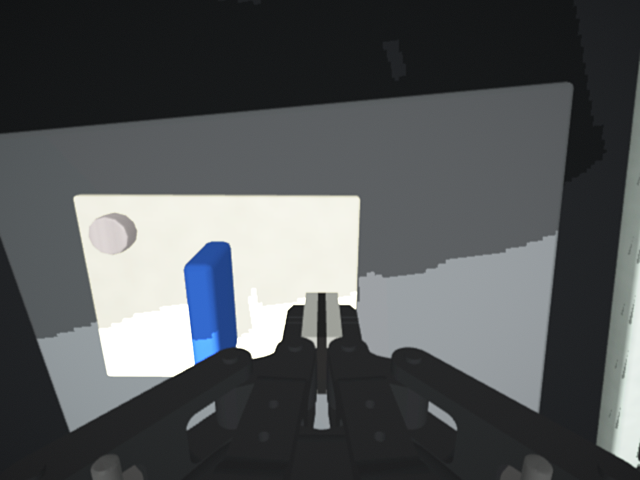

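View pics/s2.png

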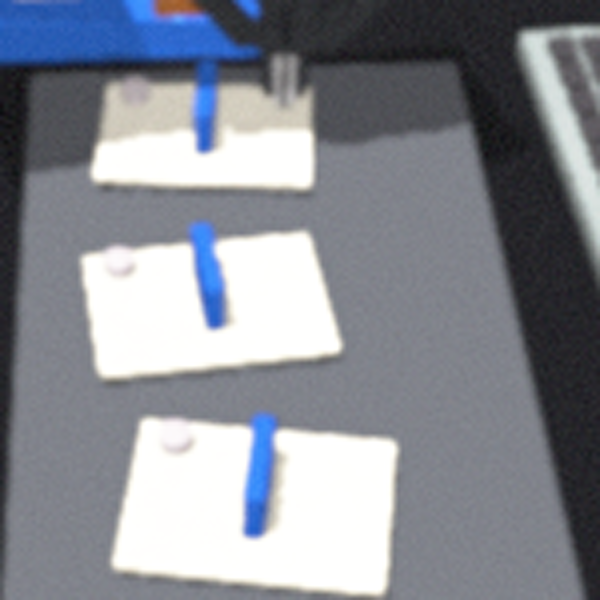

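The shut fingertips are over the lid's +x edge in both views, at px (322,295) in the wrist view and (285,95) in the side crop. There's no contact force yet, so I'll keep going down in small steps.

{"name": "play_rows", "arguments": {
  "commands": [
    [[0,0,-0.4,0,-1],[0,0,-0.4,0,-1]]
  ]
}}

```text
t: 4.68
tcp_pos: [588.9, 141.9, 49.2]
tool_rot: [-3.135, 0.202, 0.003]
force: [0.4, 0.3, 0.4]
finger_gap: 0.002
```

{"name": "play_rows", "arguments": {
  "commands": [
    [[0,0,-0.4,0,-1],[0,0,-0.4,0,-1]]
  ]
}}

```text
t: 4.85
tcp_pos: [588.9, 141.9, 48.7]
tool_rot: [-3.135, 0.202, 0.003]
force: [-1.0, 0.1, -0.3]
finger_gap: 0.003
```

{"name": "play_rows", "arguments": {
  "commands": [
    [[0,0,-0.4,0,-1],[0,0,-0.4,0,-1]]
  ]
}}

```text
t: 5.02
tcp_pos: [588.8, 141.9, 48.2]
tool_rot: [3.135, -0.201, -0.004]
force: [0.2, -0.4, -0.7]
finger_gap: -0.002
```

```bash
python3 - <<'E'
from wl import *
T=telemetry.state(); print(T["joint_torque"].round(2),T["wrist_torque"].round(3))
c=look("w3"); w=c["color"][180:330,230:430,::-1]; cv2.imwrite("pics/w3.png",cv2.resize(w,None,fx=4,fy=4,interpolation=2))
lids(c,51,(60,285,150,380))
for n in("scene",): s=cam(n)["color"][170:320,300:480,::-1]; cv2.imwrite(f"pics/{n}3.png",cv2.resize(s,None,fx=4,fy=4,interpolation=2))
E
```

```text
[-0.000e+00 -6.334e+01 -2.651e+01  0.000e+00 -1.000e-02 -0.000e+00] [ 0.032  0.004 -0.03 ]
tcp [588.8 141.9  48.2] [ 3.135 -0.201 -0.004] F [ 0.2  -0.37 -0.68] t 5.0167 gap -0.002
lid ((509.3347473144531, 147.818359375), (99.50250244140625, 123.1980972290039), 82.64873504638672) [[284, 195], [272, 353], [60, 379], [73, 196]]
fin top on z+34 ((544.5987548828125, 154.12652587890625), (53.58613204956055, 18.687084197998047), 82.2994155883789)
```

View pics/w3.png

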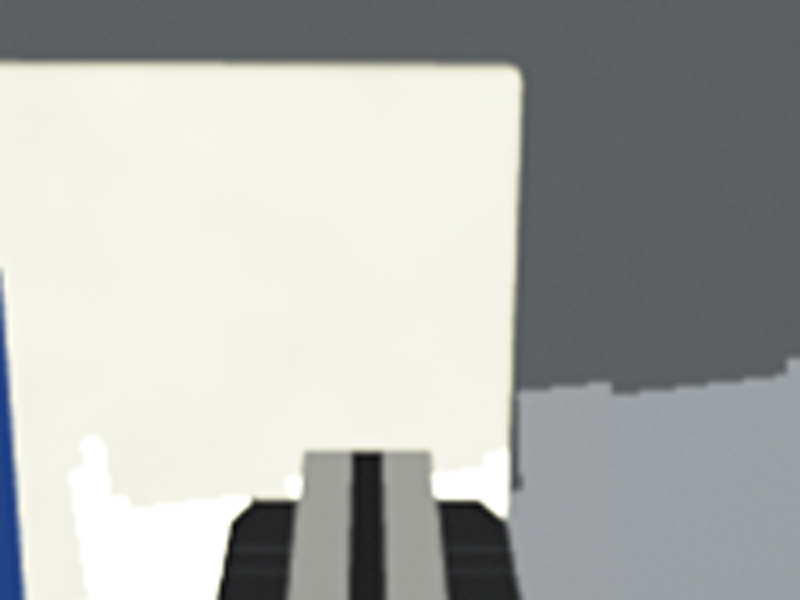

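View pics/scene3.png

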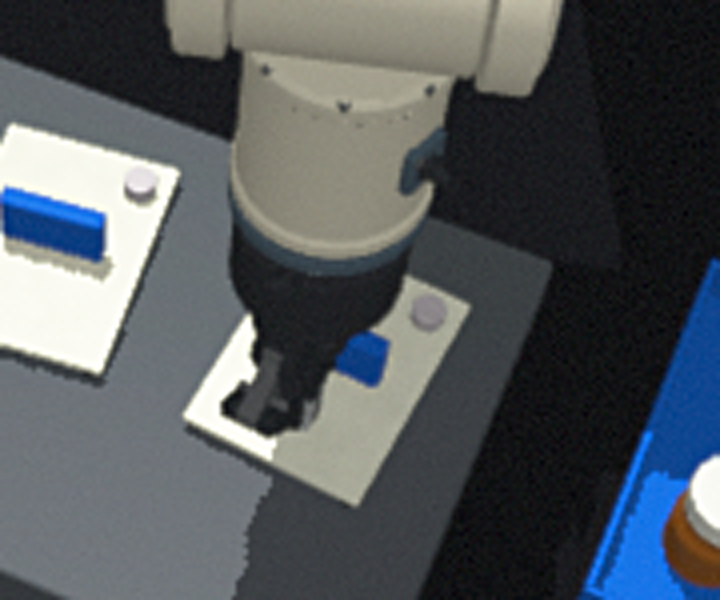

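```bash
python3 - <<'E'
from wl import *
c=cam("wrist")
def mk(p,r):
    d=dict(c); M=np.array(c["tool_from_camera"]); Rw=Ro.from_rotvec(r).as_matrix(); Rc=Rw@M[:3,:3]; o=Rw@M[:3,3]+np.array(p)
    d["R"]=Rc.T; d["t"]=-Rc.T@o; d["P"]=d["K"]@np.c_[d["R"],d["t"]]; return d
c1=mk([529.1,114.2,241],[-3.13,.256,-.001])
print(tri(c1,[398,118.5],c,[360,196.]), tri(c1,[257.5,122],c,[73.5,196.]))
E
```

```text
[[611.41108924 184.01740507  49.37738454]] [[483.31486571 201.71510873  54.01626444]]
```

{"name": "play_rows", "arguments": {
  "commands": [
    [[0,0,-0.4,0,-1],[0,0,-0.4,0,-1]]
  ]
}}

```text
t: 5.33
tcp_pos: [588.8, 141.9, 47.9]
tool_rot: [-3.135, 0.202, 0.004]
force: [-0.2, -0.8, 0.3]
finger_gap: 0.001
```

{"name": "play_rows", "arguments": {
  "commands": [
    [[0,0,-0.4,0,-1],[0,0,-0.4,0,-1]]
  ]
}}

```text
t: 5.5
tcp_pos: [588.8, 141.9, 47.4]
tool_rot: [3.135, -0.202, -0.004]
force: [-0.1, -1.0, 0.6]
finger_gap: -0.001
```

{"name": "play_rows", "arguments": {
  "commands": [
    [[0,0,-0.4,0,-1],[0,0,-0.4,0,-1]]
  ]
}}

```text
t: 5.67
tcp_pos: [588.8, 141.9, 47.0]
tool_rot: [3.135, -0.201, -0.004]
force: [0.1, 0.4, -0.2]
finger_gap: 0.001
```

{"name": "play_rows", "arguments": {
  "commands": [
    [[0,0,-0.4,0,-1],[0,0,-0.4,0,-1]]
  ]
}}

```text
t: 5.83
tcp_pos: [588.7, 141.9, 46.4]
tool_rot: [3.135, -0.201, -0.004]
force: [0.1, 0.2, 0.5]
finger_gap: -0.006
```

{"name": "play_rows", "arguments": {
  "commands": [
    [[0,0,-0.5,0,-1],[0,0,-0.5,0,-1]]
  ]
}}

```text
t: 6.0
tcp_pos: [588.7, 141.9, 45.9]
tool_rot: [3.135, -0.202, -0.004]
force: [-0.2, 0.5, -0.3]
finger_gap: 0.002
```

{"name": "play_rows", "arguments": {
  "commands": [
    [[0,0,-0.5,0,-1],[0,0,-0.5,0,-1]]
  ]
}}

```text
t: 6.17
tcp_pos: [588.6, 141.8, 45.2]
tool_rot: [3.135, -0.202, -0.004]
force: [0.6, -0.2, -0.9]
finger_gap: -0.003
```

```bash
python3 - <<'E'
from wl import *
T=telemetry.state(); p=T["tcp_pos"]
for n,(x0,x1,y0,y1) in {"scene":(330,430,210,310),"side":(300,380,180,240),"wrist":(60,460,140,400)}.items():
    c=cam(n); im=c["color"][:,:,::-1].copy(); X=c["R"]@p+c["t"]; u=c["K"]@X; u=u[:2]/u[2]; print(n,u.round(1))
    f=min(800/(x1-x0),600/(y1-y0)); s=cv2.resize(im[y0:y1,x0:x1],None,fx=f,fy=f,interpolation=2)
    q=((u-[x0,y0])*f).astype(int); cv2.drawMarker(s,tuple(int(v) for v in q),(0,0,255),0,20,1); cv2.imwrite(f"pics/{n}4.png",s); print(f,T["force"])
E
```

```text
scene [371.8 280.4]
6.0 [ 0.63944108 -0.21265487 -0.93555196]
side [340.3 215.2]
10.0 [ 0.63944108 -0.21265487 -0.93555196]
wrist [323.3 284.4]
2.0 [ 0.63944108 -0.21265487 -0.93555196]
```

View pics/side4.png

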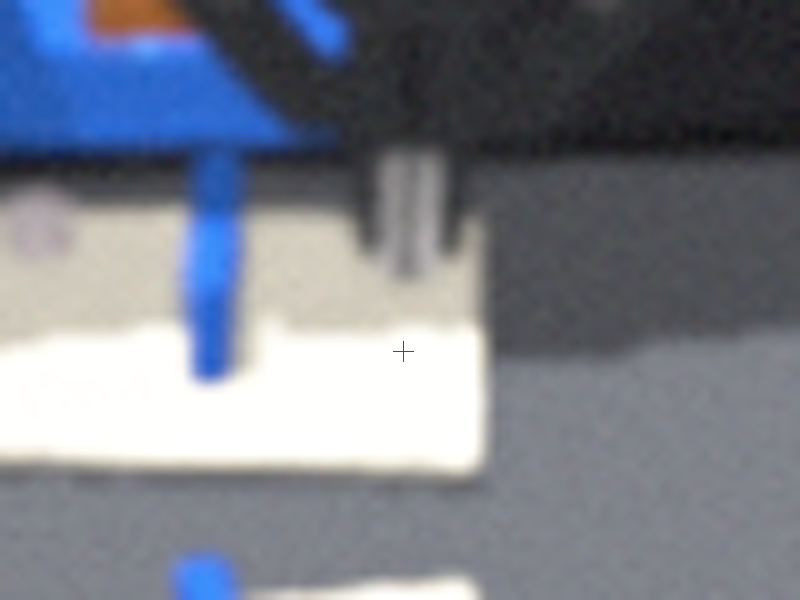

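View pics/wrist4.png

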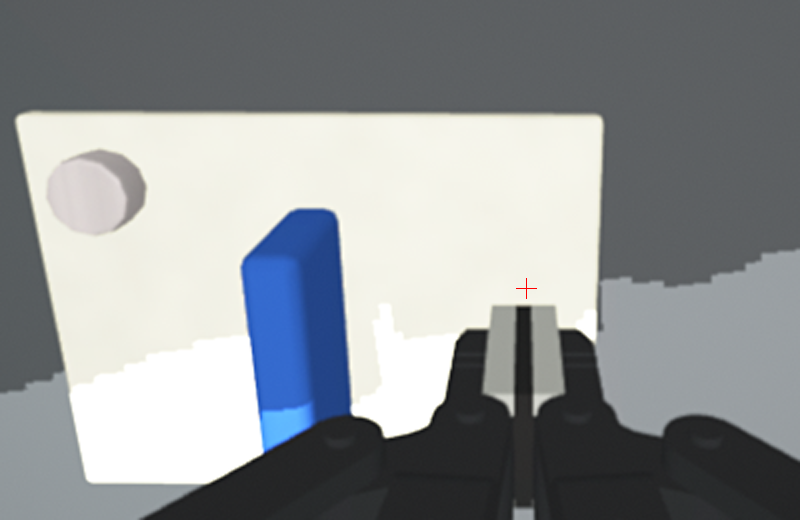

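View pics/scene4.png

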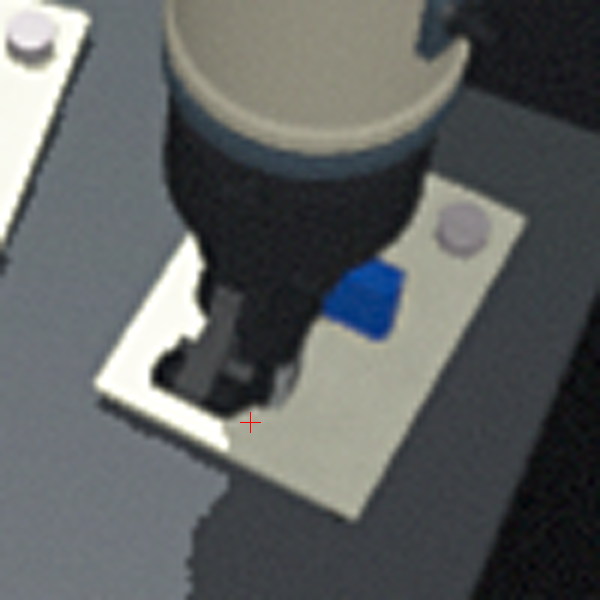

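{"name": "play_rows", "arguments": {
  "commands": [
    [[0,0,-1,0,-1],[0,0,-2,0,-1],[0,0,-3,0,-1],[0,0,-3,0,-1]]
  ]
}}

```text
t: 6.65
tcp_pos: [588.5, 141.8, 42.0]
tool_rot: [3.135, -0.201, -0.005]
force: [0.1, 0.3, -0.9]
finger_gap: 0.002
```

The visible fingertips end well above the reported TCP in both views, about 30 mm by my estimate. I'll let the force readings decide, stepping in small amounts.

{"name": "play_rows", "arguments": {
  "commands": [
    [[0,0,-1,0,-1],[0,0,-2,0,-1],[0,0,-3,0,-1],[0,0,-3,0,-1]]
  ]
}}

```text
t: 6.98
tcp_pos: [588.3, 141.8, 38.8]
tool_rot: [3.135, -0.201, -0.005]
force: [0.0, -1.0, -0.1]
finger_gap: -0.002
```

```bash
python3 - <<'E'
from wl import *
T=telemetry.state(); p=T["tcp_pos"]; print(p,T["force"],T["qpos"].round(4),Ro.from_rotvec(T["tool_rot"]).as_matrix().round(3).tolist())
for n,(x0,x1,y0,y1) in {"side":(300,380,180,240),"wrist":(240,400,240,360)}.items():
    c=cam(n); im=c["color"][:,:,::-1].copy(); X=c["R"]@p+c["t"]; u=c["K"]@X; u=u[:2]/u[2]; print(n,u.round(1))
    f=min(800/(x1-x0),600/(y1-y0)); s=cv2.resize(im[y0:y1,x0:x1],None,fx=f,fy=f,interpolation=2)
    q=((u-[x0,y0])*f).astype(int); cv2.drawMarker(s,tuple(int(v) for v in q),(0,0,255),0,20,1); cv2.imwrite(f"pics/{n}5.png",s)
E
```

```text
[588.29582056 141.75507365  38.77643936] [ 0.02275558 -0.99596158 -0.08380197] [2.3360e-01 5.1940e-01 1.7945e+00 8.0000e-04 8.3110e-01 3.6140e-01] [[0.992, -0.128, -0.003], [-0.128, -0.992, -0.0], [-0.003, 0.001, -1.0]]
side [340.2 217.2]
wrist [323.2 284.3]
```

View pics/side5.png

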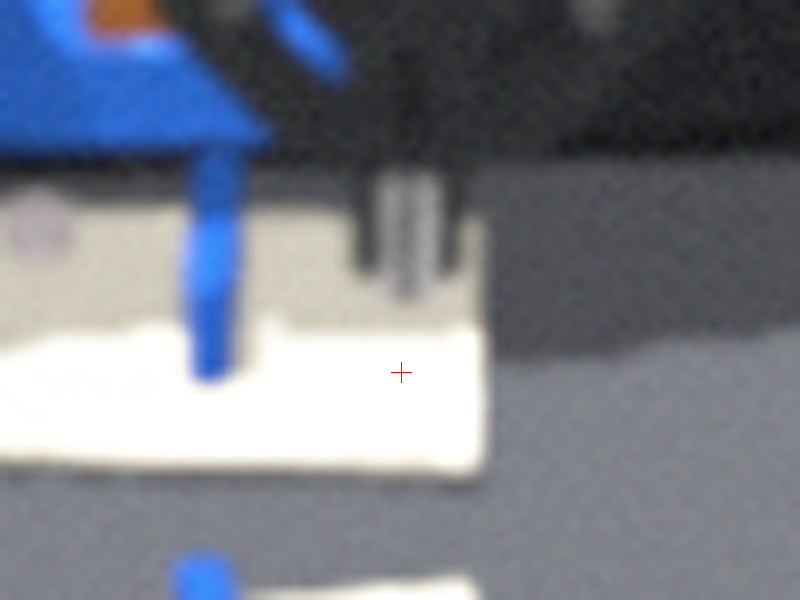

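View pics/wrist5.png

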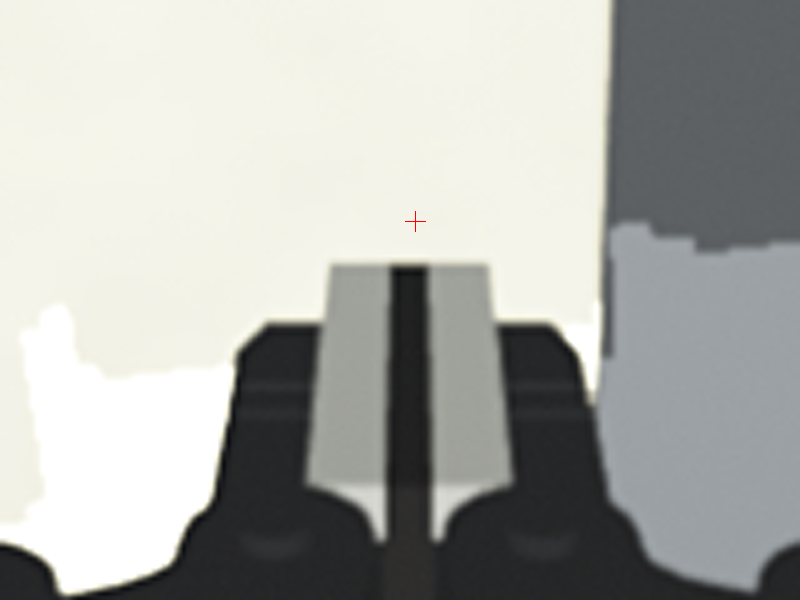

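{"name": "play_rows", "arguments": {
  "commands": [
    [[0,0,-1,0,-1],[0,0,-2,0,-1],[0,0,-3,0,-1],[0,0,-3,0,-1]]
  ]
}}

```text
t: 7.42
tcp_pos: [588.3, 141.8, 35.7]
tool_rot: [3.135, -0.201, -0.005]
force: [-0.1, -0.1, 0.3]
finger_gap: -0.002
```

{"name": "play_rows", "arguments": {
  "commands": [
    [[0,0,-1,0,-1],[0,0,-2,0,-1],[0,0,-2,0,-1]]
  ]
}}

```text
t: 7.67
tcp_pos: [588.1, 141.7, 33.5]
tool_rot: [3.135, -0.202, -0.006]
force: [-0.6, -1.1, 0.5]
finger_gap: -0.001
```

```bash
python3 - <<'E'
from wl import *
from scipy.optimize import brentq
T=telemetry.state(); p=T["tcp_pos"]; print(p,T["force"])
for n,(x0,x1,y0,y1) in {"side":(300,380,180,240),"wrist":(240,400,240,360)}.items():
    c=cam(n); im=c["color"][:,:,::-1].copy()
    f=min(800/(x1-x0),600/(y1-y0)); s=cv2.resize(im[y0:y1,x0:x1],None,fx=f,fy=f,interpolation=2)
    cv2.imwrite(f"pics/{n}6.png",s)
    for d in range(0,45,6):
        X=p+[0,11 if n=="wrist" else -11,d]; u=c["K"]@(c["R"]@X+c["t"]); print(n,d,(u[:2]/u[2]).round(1), end=" ")
E
```

```text
[588.1312381  141.71101205  33.50003782] [-0.6397512  -1.07693424  0.45729722]
side 0 [340.5 221.7] side 6 [340.6 219.8] side 12 [340.6 217.8] side 18 [340.7 215.9] side 24 [340.7 214. ] side 30 [340.8 212. ] side 36 [340.8 210.1] side 42 [340.9 208.1] wrist 0 [320.5 263.9] wrist 6 [320.4 268.4] wrist 12 [320.3 273.1] wrist 18 [320.2 278.3] wrist 24 [320.1 283.7] wrist 30 [320.  289.6] wrist 36 [319.8 296. ] wrist 42 [319.7 302.8]
```

View pics/side6.png

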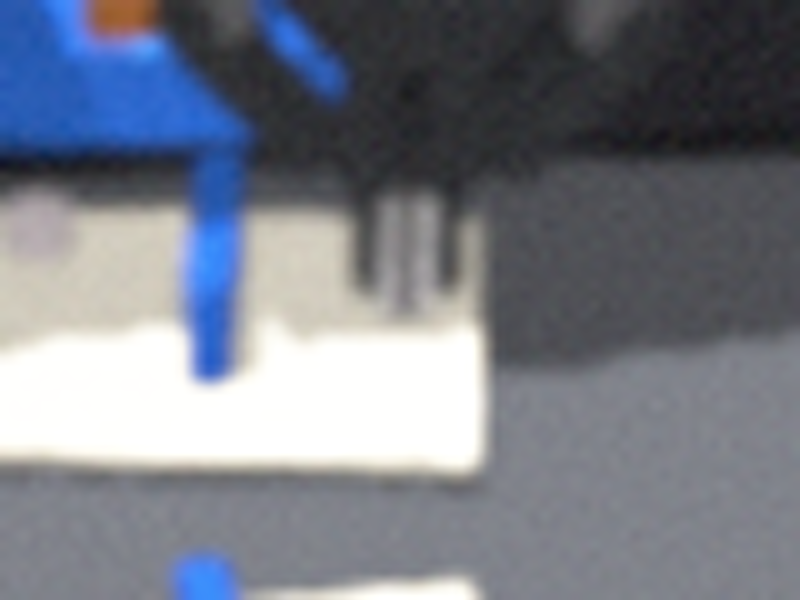

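{"name": "play_rows", "arguments": {
  "commands": [
    [[0,0,-1,0,-1],[0,0,-2,0,-1],[0,0,-3,0,-1],[0,0,-3,0,-1]]
  ]
}}

```text
t: 8.1
tcp_pos: [588.1, 141.7, 30.4]
tool_rot: [3.135, -0.201, -0.006]
force: [-0.1, -0.2, -0.4]
finger_gap: -0.004
```

{"name": "play_rows", "arguments": {
  "commands": [
    [[0,0,-1,0,-1],[0,0,-2,0,-1],[0,0,-3,0,-1],[0,0,-3,0,-1]]
  ]
}}

```text
t: 8.43
tcp_pos: [587.9, 141.7, 27.2]
tool_rot: [3.134, -0.201, -0.007]
force: [1.2, -0.1, -0.3]
finger_gap: -0.0
```

```bash
python3 - <<'E'
from wl import *
print(env.hold_point_z)
T=telemetry.state(); p=T["tcp_pos"]; print(p,T["force"])
for n,(x0,x1,y0,y1) in {"side":(300,380,180,240),"wrist":(60,460,140,400)}.items():
    c=cam(n); im=c["color"][:,:,::-1].copy()
    f=min(800/(x1-x0),600/(y1-y0)); s=cv2.resize(im[y0:y1,x0:x1],None,fx=f,fy=f,interpolation=2)
    cv2.imwrite(f"pics/{n}7.png",s)
E
```

```text
18.700000000000003
[587.91716075 141.66803101  27.16696319] [ 1.16673088 -0.14481281 -0.27451059]
```

View pics/wrist7.png

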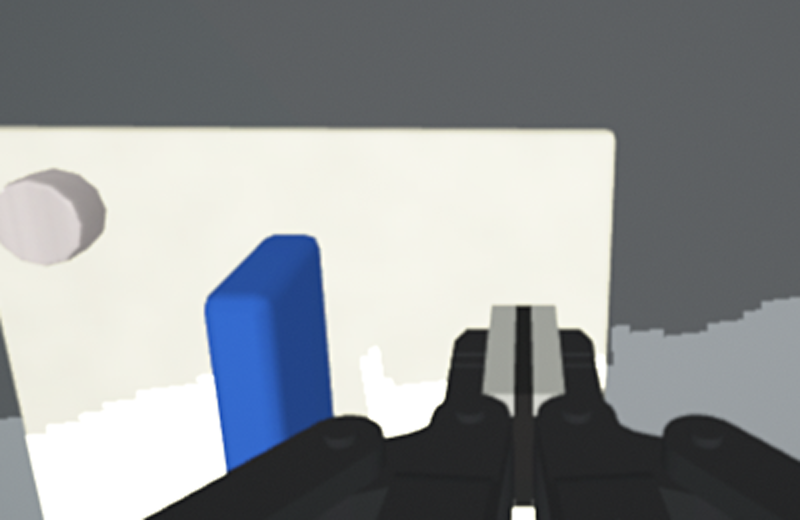

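{"name": "play_rows", "arguments": {
  "commands": [
    [[3,0,0,0,-1],[5,-1,-1,0,-1],[5,-1,-2,0,-1],[5,-1,-2,0,-1]]
  ]
}}

```text
t: 8.87
tcp_pos: [593.9, 140.5, 25.5]
tool_rot: [3.135, -0.202, -0.004]
force: [0.7, -2.1, 2.6]
finger_gap: -0.002
```

{"name": "play_rows", "arguments": {
  "commands": [
    [[0,0,-0.5,0,-1],[0,0,-1,0,-1],[0,0,-1,0,-1]]
  ]
}}

```text
t: 9.12
tcp_pos: [594.1, 140.4, 25.0]
tool_rot: [3.134, -0.201, -0.004]
force: [-0.7, -1.9, 5.7]
finger_gap: 0.004
```

{"name": "play_rows", "arguments": {
  "commands": [
    [[0,0,-0.5,0,-1],[0,0,-1,0,-1],[0,0,-1,0,-1]]
  ]
}}

```text
t: 9.37
tcp_pos: [594.2, 140.3, 24.9]
tool_rot: [3.134, -0.201, -0.003]
force: [-2.7, -2.3, 10.3]
finger_gap: 0.001
```

{"name": "play_rows", "arguments": {
  "commands": [
    [[0,0,-0.5,0,-1],[0,0,-1,0,-1],[0,0,-1,0,-1]]
  ]
}}

```text
t: 9.62
tcp_pos: [594.3, 140.3, 24.8]
tool_rot: [3.135, -0.201, -0.003]
force: [-3.1, -1.3, 11.8]
finger_gap: -0.001
```

{"name": "play_rows", "arguments": {
  "commands": [
    [[0,0,0.5,0,-1],[0,0,0.5,0,-1]]
  ]
}}

```text
t: 9.78
tcp_pos: [594.1, 140.4, 25.6]
tool_rot: [3.135, -0.201, -0.003]
force: [-1.1, -1.4, 3.2]
finger_gap: 0.004
```

{"name": "play_rows", "arguments": {
  "commands": [
    [[0,0,0.5,0,-1],[0,0,0.5,0,-1]]
  ]
}}

```text
t: 9.95
tcp_pos: [594.0, 140.6, 26.1]
tool_rot: [3.135, -0.202, -0.003]
force: [0.0, 0.5, 2.4]
finger_gap: -0.004
```

{"name": "play_rows", "arguments": {
  "commands": [
    [[0,0,0.5,0,-1],[0,0,0.5,0,-1]]
  ]
}}

```text
t: 10.12
tcp_pos: [593.9, 140.7, 26.4]
tool_rot: [3.135, -0.202, -0.004]
force: [1.2, 1.3, 0.5]
finger_gap: -0.002
```

{"name": "play_rows", "arguments": {
  "commands": [
    [[0,0,0.5,0,-1],[0,0,0.5,0,-1]]
  ]
}}

```text
t: 10.28
tcp_pos: [593.7, 140.7, 26.7]
tool_rot: [3.135, -0.202, -0.004]
force: [0.1, 0.7, 0.5]
finger_gap: -0.001
```

```bash
cat >> wl.py <<'E'
def snap(tag):
    T=telemetry.state(); print(T["tcp_pos"].round(2),T["force"].round(2))
    for n in("scene","side","wrist"): cv2.imwrite(f"pics/{tag}_{n}.png",imaging.camera(n)["color"][:,:,::-1])
E
python3 -c "
from wl import *
snap('L0')"
```

```text
[593.7  140.65  26.73] [0.09 0.75 0.45]
```

{"name": "play_rows", "arguments": {
  "commands": [
    [[0,0,-0.5,0,-1],[0,0,-0.5,0,-1],[0,0,-0.5,0,-1]]
  ]
}}

```text
t: 10.68
tcp_pos: [593.8, 140.6, 26.3]
tool_rot: [3.135, -0.202, -0.004]
force: [-0.6, -0.5, 2.2]
finger_gap: -0.0
```

{"name": "play_rows", "arguments": {
  "commands": [
    [[0,0,-0.4,0,-1],[0,0,-0.4,0,-1],[0,0,-0.4,0,-1]]
  ]
}}

```text
t: 10.93
tcp_pos: [593.9, 140.5, 26.0]
tool_rot: [3.135, -0.202, -0.004]
force: [-0.4, -1.0, 2.0]
finger_gap: 0.003
```

{"name": "play_rows", "arguments": {
  "commands": [
    [[0,0,-0.4,0,-1],[0,0,-0.4,0,-1],[0,0,-0.4,0,-1]]
  ]
}}

```text
t: 11.18
tcp_pos: [593.9, 140.4, 25.7]
tool_rot: [3.135, -0.202, -0.004]
force: [0.1, -2.0, 3.4]
finger_gap: 0.003
```

{"name": "play_rows", "arguments": {
  "commands": [
    [[0,0,-0.4,0,-1],[0,0,-0.4,0,-1],[0,0,-0.4,0,-1]]
  ]
}}

```text
t: 11.43
tcp_pos: [594.1, 140.3, 25.3]
tool_rot: [3.134, -0.202, -0.003]
force: [0.1, -3.5, 2.7]
finger_gap: -0.003
```

```bash
python3 -c "
from wl import *
snap('L1')"
```

```text
[594.07 140.25  25.33] [ 0.11 -3.53  2.72]
```

```bash
python3 - <<'E'
import cv2,numpy as np
for n in("scene","side"):
    a=cv2.imread(f"pics/L0_{n}.png").astype(int);b=cv2.imread(f"pics/L1_{n}.png").astype(int)
    x0,x1,y0,y1={"scene":(330,430,200,300),"side":(285,365,180,240)}[n]
    d=np.abs(a-b).sum(2)[y0:y1,x0:x1]; print(n,d.max(),[(d>t).sum() for t in(40,80,150)])
    f=4; s=[cv2.resize(q[y0:y1,x0:x1].astype(np.uint8),None,fx=f,fy=f,interpolation=2) for q in(a,b)]
    cv2.imwrite(f"pics/L_{n}.png",np.hstack([s[0],s[1]])); 
a=cv2.imread("pics/L0_wrist.png");b=cv2.imread("pics/L1_wrist.png")
cv2.imwrite("pics/L_w.png",np.hstack([cv2.resize(q,(400,300)) for q in(a,b)]))
def feats(i):
    h=cv2.cvtColor(i,cv2.COLOR_BGR2HSV); w=((h[...,2]>150)&(h[...,1]<60)).astype(np.uint8)
    col=lambda x:np.nonzero(w[100:280,x])[0][0]+100
    row=lambda y:np.nonzero(w[y,200:450])[0][-1]+200
    return [col(x) for x in(100,150,200,250,300,340,360)],[row(y) for y in(210,230,250,270)]
print(feats(a),feats(b))
E
```

```text
scene 362 [np.int64(557), np.int64(215), np.int64(48)]
side 289 [np.int64(364), np.int64(145), np.int64(54)]Traceback (most recent call last):
  File "<stdin>", line 15, in <module>
  File "<stdin>", line 14, in feats
  File "<stdin>", line 12, in <lambda>
IndexError: index 0 is out of bounds for axis 0 with size 0
```

View pics/L_w.png

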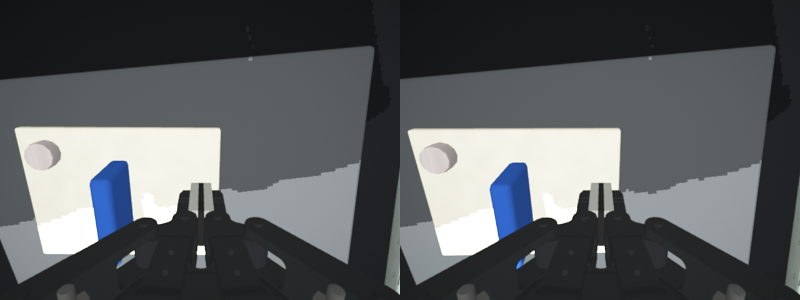

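View pics/L_side.png

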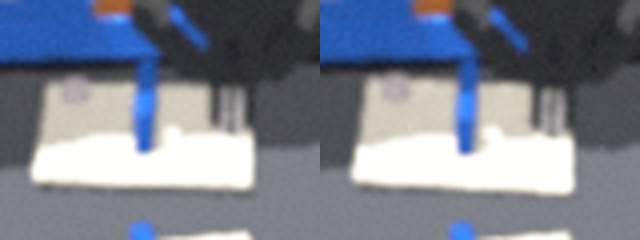

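The left lid rocks. Force stayed at about 2–3 N while the press point sank over 1 mm, and it stiffened only at z≈25. In the images its +x/−y corner dips, with the side crop's lower right corner going from v≈188 to 192, and the stud corner lifts. I'll hold it rocked over for a moment.

{"name": "play_rows", "arguments": {
  "commands": [
    [[0,0,-0.5,0,-1],[0,0,-0.5,0,-1],[0,0,-0.5,0,-1],[0,0,-0.5,0,-1],[0,0,-0.5,0,-1],[0,0,-0.5,0,-1],[0,0,-0.5,0,-1],[0,0,-0.5,0,-1]]
  ]
}}

```text
t: 12.25
tcp_pos: [594.2, 140.3, 25.0]
tool_rot: [3.135, -0.202, -0.003]
force: [-0.5, -3.6, 6.0]
finger_gap: 0.006
```

{"name": "play_rows", "arguments": {
  "commands": [
    [[0,0,-0.2,0,-1],[0,0,-0.2,0,-1],[0,0,-0.2,0,-1],[0,0,-0.2,0,-1],[0,0,-0.2,0,-1],[0,0,-0.2,0,-1],[0,0,-0.2,0,-1],[0,0,-0.2,0,-1]]
  ]
}}

```text
t: 12.92
tcp_pos: [594.1, 140.2, 25.0]
tool_rot: [3.134, -0.202, -0.003]
force: [-0.4, -2.4, 5.0]
finger_gap: -0.001
```

```bash
python3 -c "
from wl import *
snap('L2')
import cv2
q=[cv2.resize(cv2.imread(f'pics/{t}_side.png')[180:240,285:365],None,fx=5,fy=5,interpolation=2) for t in ('L0','L2')]
cv2.imwrite('pics/L02.png',np.hstack(q))"
```

```text
[594.14 140.24  25.04] [-0.36 -2.36  4.96]
```

View pics/L02.png

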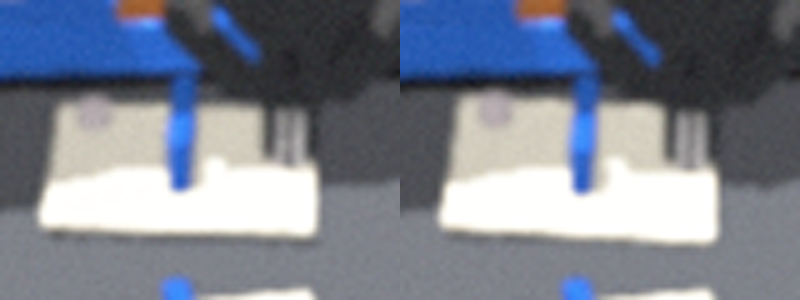

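The lid stayed rocked over at about 5 N for over a second, with the lower right corner visibly lower. Now I'll let go and go up to look at the tray and lid.

{"name": "play_rows", "arguments": {
  "commands": [
    [[0,0,0.5,0,-1],[0,0,1,0,-1],[0,0,2,0,-1],[0,0,5,0,-1],[0,0,20,0,-1],[0,0,50,0,1],[0,0,90,0,1],[0,0,110,0,1]]
  ]
}}

```text
t: 13.73
tcp_pos: [595.4, 140.8, 138.7]
tool_rot: [-3.135, 0.201, -0.002]
force: [1.4, 0.8, 0.3]
finger_gap: 0.418
```

{"name": "play_rows", "arguments": {
  "commands": [
    [[-20,-10,30,0,1],[-45,-30,60,0,1],[-52,-45,75,0,1],[-52,-50,80,0,1],[-52,-50,80,0,1],[-52,-50,80,0,1]]
  ]
}}

```text
t: 14.23
tcp_pos: [543.8, 91.0, 218.3]
tool_rot: [-3.134, 0.203, -0.002]
force: [0.3, -0.2, -0.1]
finger_gap: 0.998
```

```bash
python3 - <<'E'
from wl import *
c=look("w8"); lids(c,52.5,(200,430,80,250))
E
```

```text
tcp [543.8  91.  218.3] [-3.134e+00  2.030e-01 -2.000e-03] F [ 0.34 -0.25 -0.08] t 14.2333 gap 0.998
lid ((539.667724609375, 145.32647705078125), (96.17333221435547, 130.9862823486328), 82.56571960449219) [[385, 95], [380, 206], [239, 204], [235, 94]]
fin top on z+34 ((540.2559814453125, 145.92977905273438), (53.523563385009766, 10.943523406982422), 82.33052062988281)
```

View pics/w8.png

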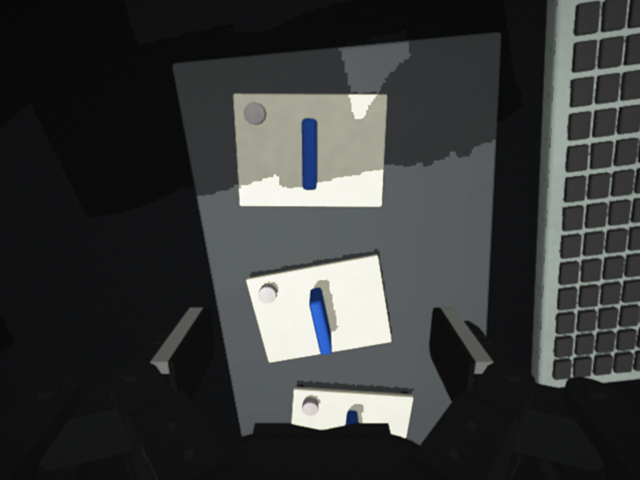

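The wrist view shows the lid level again and in place, with corners near (235,94), (385,95), (380,206), (239,204) and the fin at (309,154). The size on plane z 52.5 is 131 x 96, which confirms the height. Next I'll go over the fin.

{"name": "play_rows", "arguments": {
  "commands": [
    [[-2,25,-20,0,1],[-4,50,-45,0,1],[-4,55,-75,0,1],[-4,55,-100,0,1],[-4,55,-110,0,1],[-4,55,-110,0,1]]
  ]
}}

```text
t: 14.78
tcp_pos: [537.2, 146.2, 103.8]
tool_rot: [3.134, -0.201, -0.01]
force: [-0.4, -0.2, 0.1]
finger_gap: 1.0
```

```bash
python3 - <<'E'
from wl import *
c=look("w9"); lids(c,52.5,(200,430,150,400))
E
```

```text
tcp [537.2 146.2 103.8] [ 3.134 -0.201 -0.01 ] F [-0.44 -0.16  0.13] t 14.7833 gap 1.0
lid ((539.8994750976562, 144.77536010742188), (96.49533081054688, 130.97547912597656), 82.37400817871094) [[429, 177], [424, 321], [230, 318], [221, 176]]
fin top on z+34 ((540.715087890625, 148.9464111328125), (60.67588424682617, 11.095588684082031), 82.53529357910156)
```

View pics/w9.png

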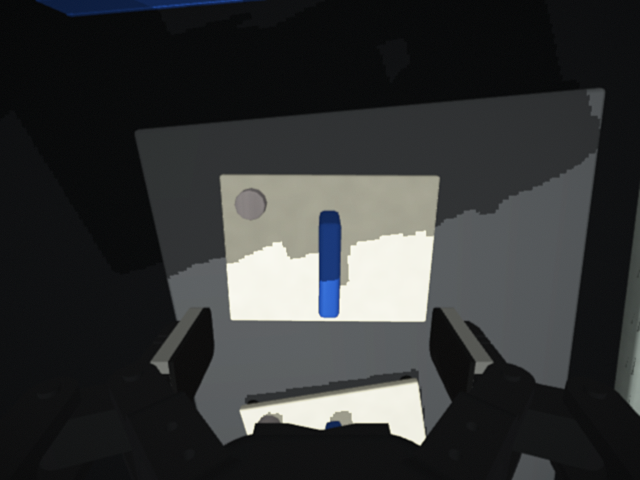

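```bash
python3 - <<'E'
from wl import *
c=cam("wrist")
def mk(p,r):
    d=dict(c); M=np.array(c["tool_from_camera"]); Rw=Ro.from_rotvec(r).as_matrix(); Rc=Rw@M[:3,:3]; o=Rw@M[:3,3]+np.array(p)
    d["R"]=Rc.T; d["t"]=-Rc.T@o; d["P"]=d["K"]@np.c_[d["R"],d["t"]]; return d
c1=mk([543.8,91,218.3],[-3.134,.203,-.002])
print(tri(c1,[309,118.5],c,[329.5,211.5]), tri(c1,[235,94],c,[221,176]),tri(c1,[380,206],c,[424,321]))
E
```

```text
[[544.52141756 173.35985442  64.78839905]] [[484.348197   200.82147575  54.98011198]] [[597.26720911  90.9889324   58.80280831]]
```

{"name": "play_rows", "arguments": {
  "commands": [
    [[2,-1,-15,0,1],[3,-1,-35,0,1],[3,-1,-50,0,1],[3,-1,-58,0,1],[3,-1,-60,0,1],[3,-1,-60,0,1]]
  ]
}}

```text
t: 15.38
tcp_pos: [543.3, 145.3, 48.0]
tool_rot: [-3.134, 0.202, 0.001]
force: [-0.4, 0.4, 1.1]
finger_gap: 0.999
```

{"name": "play_rows", "arguments": {
  "commands": [
    [[-1.5,0,-4,0,1],[-3,0.5,-9,0,1],[-3,0.5,-13,0,1],[-3,0.5,-15,0,1],[-3,0.5,-15,0,1]]
  ]
}}

```text
t: 15.8
tcp_pos: [539.9, 145.8, 32.6]
tool_rot: [-3.135, 0.202, 0.001]
force: [-0.6, 0.4, -0.2]
finger_gap: 0.999
```

```bash
python3 - <<'E'
from wl import *
c=look("w10")
s=cam("side")["color"][160:240,270:390,::-1]; cv2.imwrite("pics/s10.png",cv2.resize(s,None,fx=6,fy=6,interpolation=2))
E
```

```text
tcp [539.9 145.8  32.6] [-3.135e+00  2.020e-01  1.000e-03] F [-0.63  0.37 -0.23] t 15.8 gap 0.999
```

View pics/s10.png

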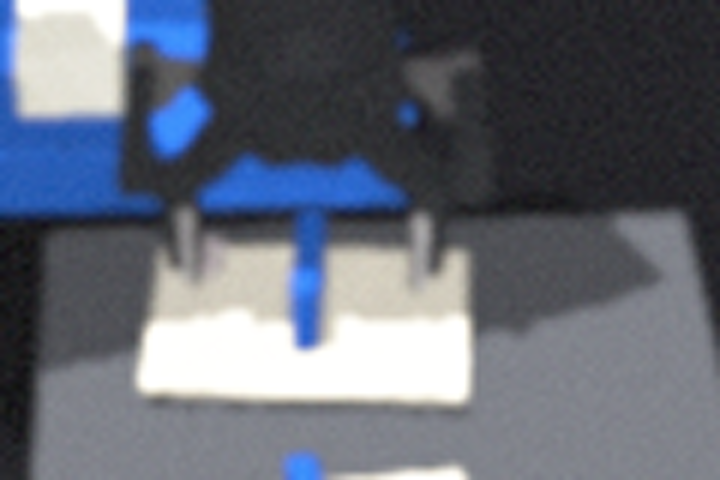

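View pics/w10.png

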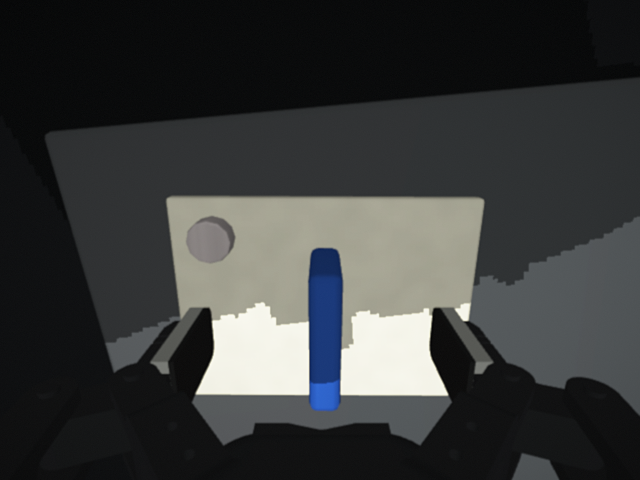

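The fin at px (325,330) is centred between the open pads, with the fingers clear of the plate. I'll close.

{"name": "play_rows", "arguments": {
  "commands": [
    [[0,0,0,0,-1],[0,0,0,0,-1],[0,0,0,0,-1],[0,0,0,0,-1],[0,0,0,0,-1],[0,0,0,0,-1],[0,0,0,0,-1],[0,0,0,0,-1]]
  ]
}}

```text
t: 16.57
tcp_pos: [540.4, 145.9, 33.2]
tool_rot: [-3.134, 0.203, 0.0]
force: [-0.4, 0.2, 3.3]
finger_gap: 0.13
```

{"name": "play_rows", "arguments": {
  "commands": [
    [[0,0,0,0,-1],[0,0,0,0,-1],[0,0,0,0,-1],[0,0,0,0,-1]]
  ]
}}

```text
t: 16.9
tcp_pos: [540.4, 145.9, 33.2]
tool_rot: [-3.134, 0.203, 0.0]
force: [0.0, -0.0, 2.2]
finger_gap: 0.129
```

```bash
python3 - <<'E'
from wl import *
c=look("w11")
s=cam("side")["color"][160:240,270:390,::-1]; cv2.imwrite("pics/s11.png",cv2.resize(s,None,fx=6,fy=6,interpolation=2))
E
```

```text
tcp [540.4 145.9  33.2] [-3.134  0.203  0.   ] F [ 0.03 -0.04  2.24] t 16.9 gap 0.129
```

View pics/s11.png

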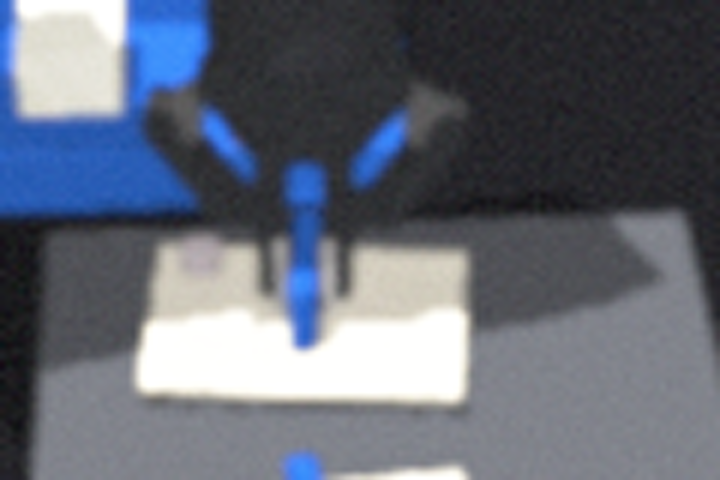

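View pics/w11.png

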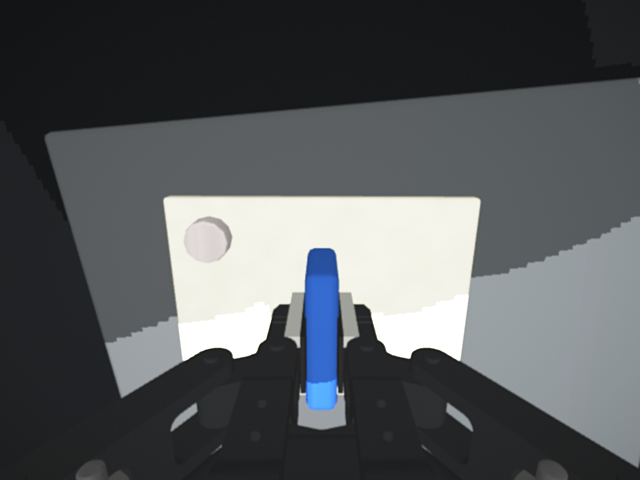

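Gripped at gap 0.129, about 11 mm, which matches the 12 mm fin. I'll lift.

{"name": "play_rows", "arguments": {
  "commands": [
    [[0,0,2,0,-1],[0,0,5,0,-1],[0,0,10,0,-1],[0,0,20,0,-1],[0,0,40,0,-1],[0,0,65,0,-1],[0,0,90,0,-1],[0,0,100,0,-1]]
  ]
}}

```text
t: 17.67
tcp_pos: [542.1, 146.4, 137.1]
tool_rot: [-3.133, 0.202, -0.007]
force: [0.7, 0.1, -2.7]
finger_gap: 0.126
```

{"name": "play_rows", "arguments": {
  "commands": [
    [[5,-20,0,0,-1],[10,-50,0,0,-1],[12,-85,0,0,-1],[15,-120,0,0,-1],[15,-155,0,0,-1],[15,-190,0,0,-1],[15,-220,0,0,-1],[15,-240,0,0,-1]]
  ]
}}

```text
t: 18.33
tcp_pos: [556.7, -96.4, 137.1]
tool_rot: [-3.133, 0.204, -0.007]
force: [1.0, 0.1, -2.6]
finger_gap: 0.129
```

```bash
python3 - <<'E'
from wl import *
c=look("w12")
s=cam("side")["color"][:,:,::-1]; cv2.imwrite("pics/s12.png",s)
E
```

```text
tcp [556.7 -96.4 137.1] [-3.133  0.204 -0.007] F [ 0.96  0.06 -2.61] t 18.3333 gap 0.129
```

View pics/s12.png

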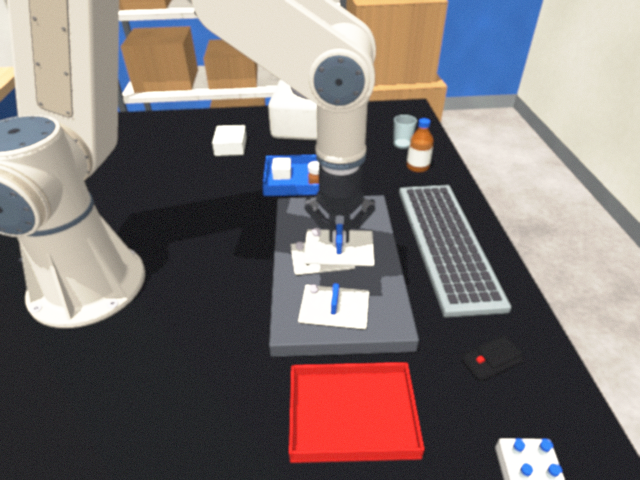

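View pics/w12.png

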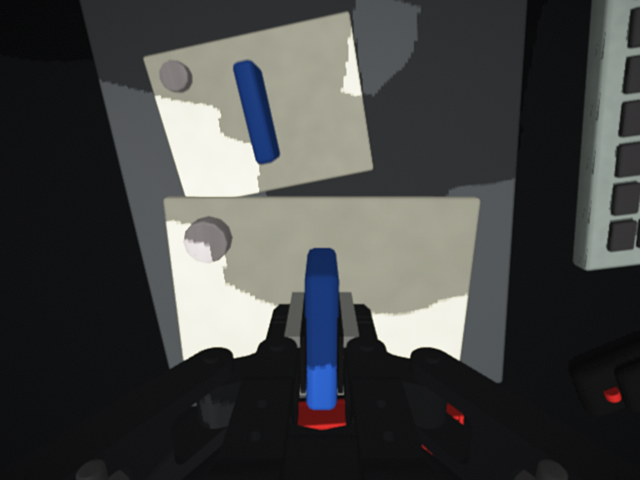

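The lid hangs level in the grip, with fin at px (321,330). Weight reads 2.7 N, which is 0.3 kg. Now I'll measure the red tray.

```bash
python3 - <<'E'
from wl import *
for n,(x0,x1,y0,y1) in {"scene":(95,235,140,260),"side":(280,430,355,470)}.items():
    c=cam(n); print(n,(-c["R"].T@c["t"]).round(0)); s=c["color"][y0:y1,x0:x1,::-1]; f=min(800/(x1-x0),600/(y1-y0)); print(f); cv2.imwrite(f"pics/t_{n}.png",cv2.resize(s,None,fx=f,fy=f,interpolation=2))
E
```

```text
scene [1068.  245.  966.]
5.0
side [ 472. -768.  753.]
5.217391304347826
```

View pics/t_scene.png

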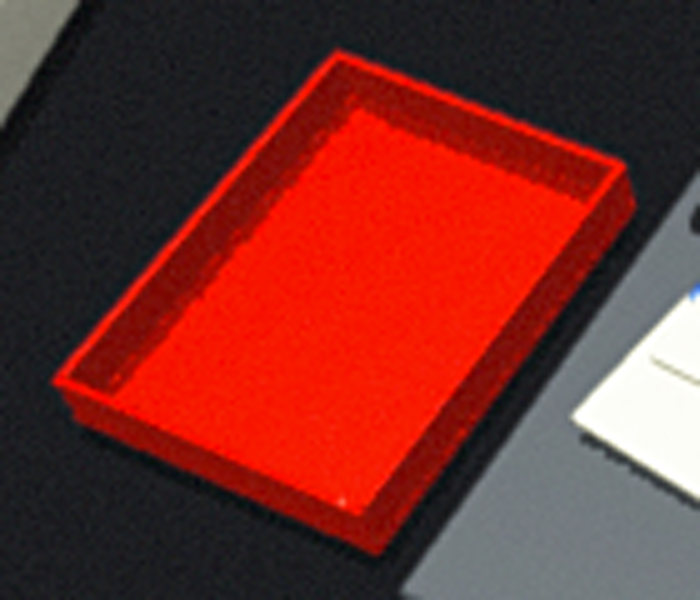

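View pics/t_side.png

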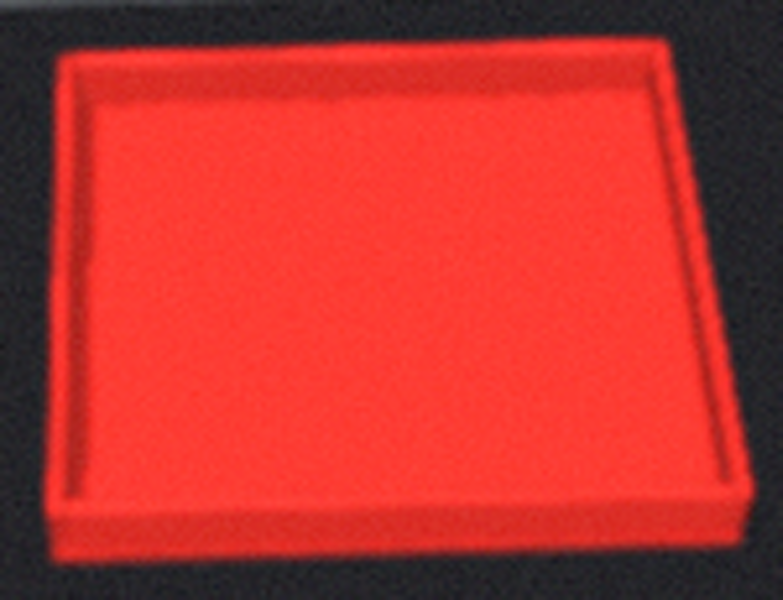

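```bash
python3 - <<'E'
from wl import *
a,b=cam("scene"),cam("side")
S=np.array([[337,50],[625,163],[372,517],[57,383]])/5+[95,140]
D=np.array([[50,512],[60,52],[668,42],[752,492]])/5.2174+[280,355]
X=tri(a,S,b,D); print(X.round(1).tolist(),X.mean(0)); 
for P in(plane(a,S,32),plane(b,D,32)):
    r=cv2.minAreaRect(P[:,:2].astype(np.float32)); print(P[:,:2].mean(0).round(1),r)
    e=P[3]-P[0]; f=P[2]-P[1]; print(np.degrees([np.arctan2(e[1],e[0]),np.arctan2(f[1],f[0])]))
F=b; p=telemetry.state()["tcp_pos"]; print(p)
E
```

```text
[[444.2, -433.8, 30.4], [453.0, -274.4, 31.6], [662.3, -283.7, 27.7], [654.2, -444.4, 29.4]] [ 553.41485463 -359.05946716   29.77904055]
[ 553.8 -357.3] ((553.3532104492188, -357.02691650390625), (162.16488647460938, 210.2530059814453), 87.66535186767578)
[-2.65803355 -1.67777645]
[ 553.8 -360.8] ((554.1637573242188, -360.15740966796875), (160.282958984375, 211.5751190185547), 86.96634674072266)
[-3.03365663 -3.7090187 ]
[556.92399971 -92.80524717 137.02051053]
```

{"name": "play_rows", "arguments": {
  "commands": [
    [[0,-20,0,0.01,-1],[0,-55,0,0.02,-1],[-1,-90,0,0.03,-1],[-2,-125,0,0.04,-1],[-2,-160,0,0.05,-1],[-3,-195,0,0.06,-1],[-3,-230,0,0.07,-1],[-3,-255,0,0.08,-1]]
  ]
}}

```text
t: 19.3
tcp_pos: [554.3, -349.4, 137.0]
tool_rot: [-3.139, 0.074, -0.006]
force: [-0.4, -0.4, -3.7]
finger_gap: 0.133
```

{"name": "play_rows", "arguments": {
  "commands": [
    [[0,-12,-5,0,-1],[0,-12,-20,0,-1],[0,-12,-40,0,-1],[0,-12,-60,0,-1],[0,-12,-70,0,-1],[0,-12,-70,0,-1],[0,-12,-70,0,-1]]
  ]
}}

```text
t: 19.88
tcp_pos: [554.5, -360.3, 66.7]
tool_rot: [-3.138, 0.073, -0.005]
force: [1.0, -0.6, -1.9]
finger_gap: 0.129
```

```bash
python3 - <<'E'
from wl import *
c=look("w13")
s=cam("side")["color"][320:480,240:460,::-1]; cv2.imwrite("pics/s13.png",cv2.resize(s,None,fx=3.6,fy=3.6,interpolation=2))
E
```

```text
tcp [ 554.5 -360.3   66.7] [-3.138  0.073 -0.005] F [ 0.98 -0.61 -1.89] t 19.8833 gap 0.129
```

View pics/s13.png

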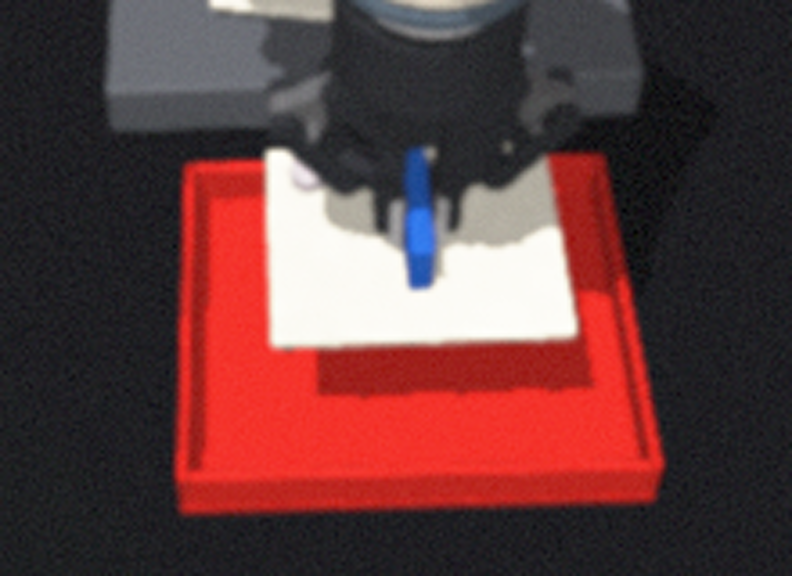

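View pics/w13.png

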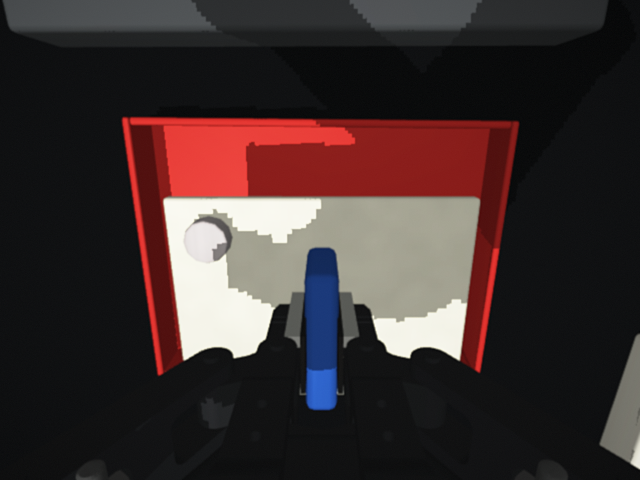

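The lid hangs squarely over the tray, with gaps to the side walls about equal (px 163 vs 125 and 479 vs 518). I'll lower it.

{"name": "play_rows", "arguments": {
  "commands": [
    [[-1,1,-15,0,-1],[-1,1,-32,0,-1],[-1,1,-47,0,-1],[-1,1,-56,0,-1],[-1,1,-60,0,-1],[-1,1,-61,0,-1],[-1,1,-61,0,-1]]
  ]
}}

```text
t: 20.57
tcp_pos: [554.8, -360.6, 7.9]
tool_rot: [-3.14, 0.073, -0.01]
force: [-0.5, -0.5, -2.7]
finger_gap: 0.128
```

{"name": "play_rows", "arguments": {
  "commands": [
    [[0,0,-1,0,-1],[0,0,-2,0,-1],[0,0,-3,0,-1],[0,0,-3,0,-1]]
  ]
}}

```text
t: 20.9
tcp_pos: [555.0, -360.7, 5.1]
tool_rot: [-3.14, 0.073, -0.01]
force: [0.5, -1.2, -3.5]
finger_gap: 0.13
```

{"name": "play_rows", "arguments": {
  "commands": [
    [[0,0,-0.5,0,-1],[0,0,-1,0,-1],[0,0,-1.5,0,-1],[0,0,-1.5,0,-1]]
  ]
}}

```text
t: 21.23
tcp_pos: [554.9, -360.7, 3.5]
tool_rot: [-3.14, 0.073, -0.01]
force: [0.3, -0.4, -3.5]
finger_gap: 0.124
```

{"name": "play_rows", "arguments": {
  "commands": [
    [[0,0,-0.5,0,-1],[0,0,-1,0,-1],[0,0,-1.5,0,-1],[0,0,-1.5,0,-1]]
  ]
}}

```text
t: 21.57
tcp_pos: [554.8, -360.6, 1.8]
tool_rot: [-3.14, 0.073, -0.01]
force: [-0.0, 0.1, -3.0]
finger_gap: 0.133
```

{"name": "play_rows", "arguments": {
  "commands": [
    [[0,0,-0.5,0,-1],[0,0,-1,0,-1],[0,0,-1.5,0,-1],[0,0,-1.5,0,-1]]
  ]
}}

```text
t: 21.9
tcp_pos: [554.7, -360.5, 0.2]
tool_rot: [-3.14, 0.073, -0.01]
force: [0.1, -0.0, -3.5]
finger_gap: 0.128
```

{"name": "play_rows", "arguments": {
  "commands": [
    [[0,0,-0.5,0,-1],[0,0,-1,0,-1],[0,0,-1,0,-1]]
  ]
}}

```text
t: 22.15
tcp_pos: [554.6, -360.5, -0.9]
tool_rot: [-3.14, 0.073, -0.009]
force: [-0.2, 0.2, -2.9]
finger_gap: 0.135
```

{"name": "play_rows", "arguments": {
  "commands": [
    [[0,0,-0.5,0,-1],[0,0,-1,0,-1],[0,0,-1,0,-1]]
  ]
}}

```text
t: 22.4
tcp_pos: [554.5, -360.5, -2.0]
tool_rot: [-3.14, 0.073, -0.009]
force: [0.2, -0.1, -3.1]
finger_gap: 0.128
```

{"name": "play_rows", "arguments": {
  "commands": [
    [[0,0,-0.4,0,-1],[0,0,-0.7,0,-1],[0,0,-0.7,0,-1]]
  ]
}}

```text
t: 22.65
tcp_pos: [554.5, -360.4, -2.8]
tool_rot: [-3.14, 0.073, -0.009]
force: [-0.0, 0.6, -3.3]
finger_gap: 0.129
```

{"name": "play_rows", "arguments": {
  "commands": [
    [[0,0,-0.4,0,-1],[0,0,-0.6,0,-1],[0,0,-0.6,0,-1]]
  ]
}}

```text
t: 22.9
tcp_pos: [554.5, -360.4, -3.5]
tool_rot: [-3.14, 0.073, -0.009]
force: [-0.9, -0.4, -2.8]
finger_gap: 0.128
```

{"name": "play_rows", "arguments": {
  "commands": [
    [[0,0,-0.4,0,-1],[0,0,-0.6,0,-1],[0,0,-0.6,0,-1]]
  ]
}}

```text
t: 23.15
tcp_pos: [554.4, -360.4, -4.1]
tool_rot: [-3.14, 0.073, -0.009]
force: [0.8, 0.3, -2.6]
finger_gap: 0.129
```

{"name": "play_rows", "arguments": {
  "commands": [
    [[0,0,-0.4,0,-1],[0,0,-0.6,0,-1],[0,0,-0.6,0,-1]]
  ]
}}

```text
t: 23.4
tcp_pos: [554.4, -360.3, -4.8]
tool_rot: [-3.139, 0.073, -0.009]
force: [-0.2, 0.6, -2.8]
finger_gap: 0.128
```

{"name": "play_rows", "arguments": {
  "commands": [
    [[0,0,-0.4,0,-1],[0,0,-0.6,0,-1],[0,0,-0.6,0,-1]]
  ]
}}

```text
t: 23.65
tcp_pos: [554.6, -360.4, -5.2]
tool_rot: [-3.14, 0.073, -0.009]
force: [-0.1, 1.7, 0.1]
finger_gap: 0.131
```

{"name": "play_rows", "arguments": {
  "commands": [
    [[0,0,-0.4,0,-1],[0,0,-0.6,0,-1],[0,0,-0.6,0,-1]]
  ]
}}

```text
t: 23.9
tcp_pos: [554.7, -360.4, -5.4]
tool_rot: [-3.14, 0.073, -0.009]
force: [-1.3, 0.7, 5.8]
finger_gap: 0.132
```

Contact at about −5.2: the lid's weight came off the arm. I'll ease up slightly and release.

{"name": "play_rows", "arguments": {
  "commands": [
    [[0,0,0.3,0,-1],[0,0,0.3,0,-0.6],[0,0,0.3,0,-0.4],[0,0,0.3,0,0],[0,0,0.3,0,0.5],[0,0,0.3,0,1],[0,0,0.3,0,1],[0,0,0.3,0,1]]
  ]
}}

```text
t: 24.57
tcp_pos: [554.7, -360.4, -5.1]
tool_rot: [-3.14, 0.073, -0.009]
force: [0.6, 0.4, -0.5]
finger_gap: 0.98
```

{"name": "play_rows", "arguments": {
  "commands": [
    [[0,0,0,0,1],[0,0,0,0,1],[0,0,10,0,1],[0,0,30,0,1],[0,0,60,0,1],[0,0,100,0,1],[0,0,140,0,1],[0,0,170,0,1]]
  ]
}}

```text
t: 25.23
tcp_pos: [555.4, -360.9, 169.2]
tool_rot: [3.14, -0.073, 0.013]
force: [1.8, -0.0, -0.8]
finger_gap: 0.997
```

{"name": "play_rows", "arguments": {
  "commands": [
    [[-20,30,20,0,1],[-40,65,40,0,1],[-60,100,60,0,1],[-80,130,60,0,1],[-80,130,60,0,1],[-80,130,60,0,1]]
  ]
}}

```text
t: 25.73
tcp_pos: [474.6, -229.4, 230.8]
tool_rot: [3.14, -0.07, 0.016]
force: [0.0, -0.3, 0.3]
finger_gap: 1.0
```

```bash
python3 - <<'E'
from wl import *
c=look("w14"); 
for n in("side","scene"): cv2.imwrite(f"pics/{n}14.png",cam(n)["color"][:,:,::-1])
E
```

```text
tcp [ 474.6 -229.4  230.8] [ 3.14  -0.07   0.016] F [ 0.02 -0.3   0.28] t 25.7333 gap 1.0
```

View pics/side14.png

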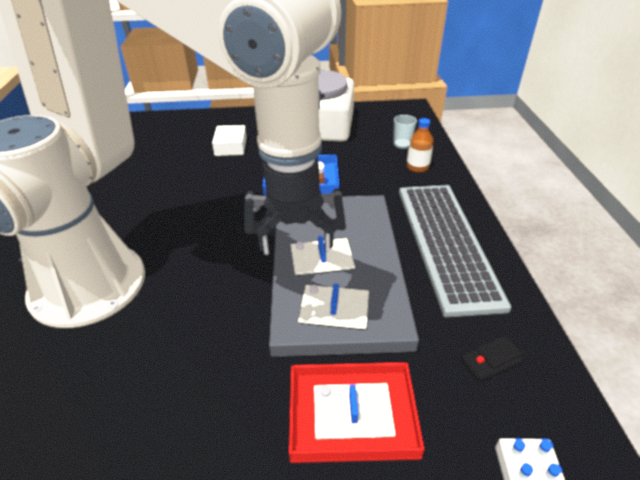

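View pics/scene14.png

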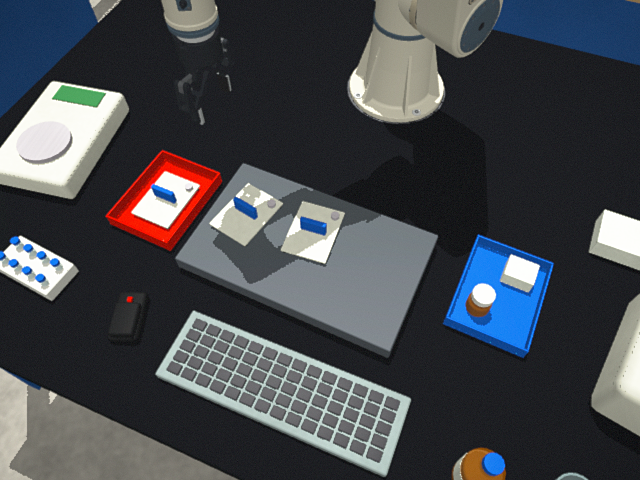

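The lid lies flat and grip up in the middle of the red tray, at (165,197) in the scene view and (353,410) in the side view. The other two lids, the jar and the box are at their first pixel positions, and the arm is clear.

```bash
python3 -c "
from cell import job_done
print(job_done())"
```

```text
the job is handed in; nothing more can be done
None
```

The job is handed in. The warped lid was the left one (nearest the blue tray), and it now lies flat and grip up in the middle of the red tray.

**Finding it:** I pressed the middle of its +x edge. It sank about 1.3 mm at only 2–3 N before going stiff, and the pictures showed the +x/−y corner dip and the stud corner lift. I then held it rocked over at about 5 N for over a second and let go, and it fell level again. I found it on the first side of the first lid, so I did not press its other side or either of the other two lids.

**Moving it:** I lifted it by the blue grip (weight about 2.8 N), lowered it until the floor took its weight, and released.

**Last checks:** In the final pictures the two sound lids, the jar and the white box are where they started. The arm is clear and reads no force. Time used was about 26 s of the 72 s allowed.

**What disagreed or went past what I wanted:**
- **Fingertips:** the shut fingertips touch about 26 mm behind the stated TCP, so I found contact by force and pictures.
- **Press force:** the first press peaked at about 12 N before I noticed the lid had already rocked; later presses stayed at or below 6 N.
- **Fin height:** my two-view check of the fin's top height gave about 65 mm, which is not usable. I relied on the measured plate height (about 52.5 mm) and the stated size instead.

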